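# Clear the chuck key and shut the chuck guard

### The arm

A 6-joint arm with a two-finger parallel gripper is mounted at the origin on a cart in front of the work surface, level with it; the furniture and walls round the work are solid. World frame = base frame: x ahead of the robot, y to its left, z up, the work surface at z = 0. Lengths are in mm, angles in rad, forces in N, time in s.
With the tool pointing down it reaches from about 250 to 800 mm from the base axis. Payload 8.5 kg.
Tool frame: the origin (TCP) lies at the centre of the arm's flange, where the gripper is bolted on; the fingertips stand robot.tip_reach ahead of it and the grasp point (between the pads) lies 155 mm ahead of it (robot.tip_reach is the distance from the TCP to the fingertips, in mm); z points along the fingers, y is the line along which they close (so a half turn about z gives the same grasp; the last joint's range is limited). The gripper opens to 85 mm and grips with 20 to 120 N. Pads are 22 mm wide; open, the fingers measure 114 mm over their backs; the gripper's body (76 mm by 85 mm) begins 54 mm behind the grasp point. The pads swing forward as they close: fully open they stand 13 mm farther back than shut.
Start: joints at [1.325, 0.238, -0.013, 1.319, 0, 1.571], TCP at [127.741, 509.195, 404.676] pointing down, gripper open.
Joint ranges: [-2.66, 2.66], [-1.03, 1.9], [-1.14, 1.46], [-1.82, 2.27], [-1.45, 1.34], [-3.14, 3.14]. Speed limits (rad/s): [2.22, 2.22, 2.79, 3.14, 3.14, 3.14].

### API

Orientations are given as a rotation vector (axis times angle).
In Python, from station import robot gives the robot as it stands.
- The arm moves only by the tool servo_tool, never from a script. Its argument "plan" is a list of rows, each an object with "dp": the shift along the tool's x, y, z in mm, a list of three; "spin": the turn about the tool's z in degrees; "fingers": the opening, from -1 (shut) to 1 (fully open). A call has 1 to 10 rows; each row is the pose to reach, as a shift and turn from the pose commanded when the call began, along the tool's axes at that moment; what a row does not reach only later rows make up. A row lasts 1/12 s, in which the tool goes at most 41.7 mm and 7.16 degrees, less where a joint would pass 70% of its speed; a pose out of reach is approached as far as the arm can. A call with a gripper value outside its range is refused whole. The fingers move at their own pace and stop on an object; "force" is the grip in N (left out, the last holds). Time passes only in rows, so rows that repeat a pose let the fingers close. It gives the time, the measured TCP pose, the force, the opening and the grip force at its end, in the units of the state.
- robot.observe(): the state, without advancing time (a new reading comes with each control period).
- robot.read_camera(name): name is "side" or "top" or "wrist"; returns the picture (400x640x3 uint8, red, green, blue); there is no depth.
- robot.camera_info(name): a dict with "mtx" (3x3 intrinsics, pixels), "k1" (the pictures are not rectified: a ray, as slopes to the right and down, at radius r is drawn at 1 + k1 r^2 times it, then the intrinsics apply), "pose" (4x4, takes a point from camera to world coordinates). Camera axes: x right, y down, z forward; pixel columns grow to the right and rows downward; lengths in mm; the calibration is good to about 2 mm. A picture is of the moment at which its call begins: read the wrist's pose just before it. camera_info takes no time and is no camera call; for the wrist camera it gives the pose at the moment of the call.
- robot.finish_job(): hands the job in; it is judged then, once.
The state is a dict: "t": time; "joints": joint angles; "qvel": joint speeds; "joint_efforts": joint torques, N m; "tool_pos": TCP position; "ee_rot": TCP orientation; "ft_force": force on the tool from outside, world axes, zero at the start; "moment": the same for the moment, N m; "grip_width": finger opening in mm; "gripper_force": force on a finger pad.
Only numpy, scipy, OpenCV 4.12 (cv2) and the standard library are available. Lean on these libraries where they do the work, as an engineer would, in place of code of your own. Each camera call takes 0.05 s, during which the arm holds its last target. There are 200 camera calls.

### The job

Make the wood lathe ready to start: draw the T-handled chuck key out of the chuck and hang it upright in its notch on the left end of the headstock, shank right back in the slot and hub down on the plate behind the two turned-up tabs. The bracket is screwed on somewhere along its long screw hole, so feel for the end of the slot, without shoving hard. Then, with the key hanging there, swing the chuck guard fully down over the chuck. Leave the sanding block, the masking tape and the filling knife where they lie.

Things in the scene. Friction and masses are not known exactly. Their poses are not given: they have to be found in the camera images.
- key: T-handled steel chuck key, 0.26 kg; origin at the foot, z up the key, y along the T-bar. From the foot: square drive 12 mm wide to 30 mm, round shank 14 mm to 80 mm, square hub 22 mm wide (flats face x and y) from 80 to 122 mm; T-bar 10 mm thick, 100 mm long, crosses the hub at 108 mm. It starts leaning to the robot, its drive 28 mm deep in the chuck socket
- key_bar (a point): centre of the key's hub where the T-bar crosses it, 108 mm from the foot; axes as the key
- socket (a point): mouth of the socket in the chuck's rim that holds the key, 13.6 mm square, 28 mm deep; z points out of it (draw the key along this), y along the spindle. Chuck 100 mm across, 50 mm wide, its axis along the lathe's y, 115 mm above the table; it turns if pushed hard
- lathe: small grey wood lathe, fixed; origin on the table below the chuck's middle; x to its rear (away from the robot), y left along the spindle. Headstock y = 40 to 163 mm, x = -62 to 78 mm, top 175 mm up; tool rest and tailstock at y below -70 mm, lower than 165 mm
- notch (a point): middle of the span where the key notch can lie, 122 mm up, 62 mm left of the headstock; axes as the lathe. The true parking point is up to 13 mm before or behind it (x). On a steel plate whose top is at this height: slot 16 mm wide, 6 mm deep, open to the front (-x), its closed end 8 mm behind the parking point; beside it two tabs 5.5 mm high, 12 to 17 mm in front of that point
- guard (a joint): angle of the chuck guard, rad: 0 shut (down over the chuck), about 1.1 to 1.3 standing open at the start; stiff hinge, stays where it is left
- guard_hinge (a point): middle of the guard's hinge pin, behind the chuck; pin along the lathe's y
- guard_bar (a point): middle of the dark round bar, 12 mm thick and 92 mm long, along the free edge of the clear curved guard, 115 mm from the hinge pin; when shut, 113 mm in front of the pin and 15 mm above it
- sanding_block: sanding block, 87 x 114 x 30 mm, bystander; origin under its centre
- tape: roll of masking tape lying flat, 98 mm across, 25 mm high, bystander; origin under its centre
- filling_knife: filling knife with orange handle, 190 x 76 x 18 mm, bystander; origin under its centre
Things that resemble listed ones, but are neither listed nor needed, are in the scene too. Leave any red look-alike of the key alone.

How it is judged:
By the outcome, as a careful person would: the job done as asked, in the order asked, and still so for the second after the job is handed in, with the robot touching nothing.
It also fails if it takes over 58 s, if anything falls off the work surface, if the arm or the gripper's body presses on something with over 40 N, if the wrist force passes 120 N, or if a joint passes its speed limit or range.

## Working session

There is one attempt and no reset: what is moved stays moved. The work goes in short steps, Python scripts to look and compute and a tool call to move; the robot and the scene stay as the last step left them, time stands still between calls to the robot, and variables do not carry over. Pictures are saved under pics/ and viewed, at most 10 in all, crops included, and the job is handed in when it is done.

Besides the shell and the picture viewer there is one more tool, called after "Call:" as name([rows], argument=value, ...), one row to a line, values as JSON. servo_tool: Moves the arm, as the interface text tells. Its arguments: {"type":"object","properties":{"plan":{"type":"array","items":{"type":"object","properties":{"dp":{"type":"array","items":{"type":"number"}},"spin":{"type":"number"},"fingers":{"type":"number"}}}},"force":{"type":"number"}},"required":["plan"]}

```bash
mkdir -p pics
cat > h.py <<'E'
import numpy as np, cv2
from station import robot
from scipy.spatial.transform import Rotation as R
def ray(name,u,v,info=None):
    i=info or robot.camera_info(name); K=np.array(i["mtx"]);P=np.array(i["pose"])
    d=np.array([(u-K[0,2])/K[0,0],(v-K[1,2])/K[1,1]]); s=d.copy()
    for _ in range(20): s=d/(1+i["k1"]*(s@s))
    r=P[:3,:3]@np.array([s[0],s[1],1]); return P[:3,3],r/np.linalg.norm(r)
def onz(name,u,v,z,info=None):
    o,r=ray(name,u,v,info); return o+r*(z-o[2])/r[2]
def cross(a,b):
    (o1,r1),(o2,r2)=a,b
    t=np.linalg.lstsq(np.c_[r1,-r2],o2-o1,rcond=None)[0]
    p,q=o1+t[0]*r1,o2+t[1]*r2
    return (p+q)/2,np.linalg.norm(p-q)
def proj(name,p,info=None):
    i=info or robot.camera_info(name); K=np.array(i["mtx"]);P=np.array(i["pose"])
    c=P[:3,:3].T@(np.array(p)-P[:3,3]); s=c[:2]/c[2]; s=s*(1+i["k1"]*(s@s))
    return K[:2,:2]@s+K[:2,2]
def pic(name,fn):
    im=cv2.cvtColor(robot.read_camera(name),cv2.COLOR_RGB2BGR); cv2.imwrite("pics/"+fn,im); return im
E
python3 - <<'E'
from h import *
a=pic("side","side0.png");b=pic("top","top0.png")
cv2.imwrite("pics/both0.png",np.hstack([a,b])[:, :])
for n in("side","top","wrist"):
    i=robot.camera_info(n);print(n,np.round(i["pose"],3).tolist(),np.round(i["mtx"],1).tolist(),i["k1"])
print(robot.tip_reach,robot.observe())
E
```

```text
side [[0.753, 0.543, -0.373, 1128.928], [0.658, -0.624, 0.421, -744.858], [-0.004, -0.562, -0.827, 1407.021], [0.0, 0.0, 0.0, 1.0]] [[492.8, 0.0, 320.8], [0.0, 492.8, 196.6], [0.0, 0.0, 1.0]] 0.004983094968527518
top [[0.027, -0.981, 0.19, 335.018], [-1.0, -0.029, -0.009, -100.922], [0.014, -0.19, -0.982, 1319.467], [0.0, 0.0, 0.0, 1.0]] [[436.7, 0.0, 320.0], [0.0, 436.7, 199.6], [0.0, 0.0, 1.0]] -0.050667109199376135
wrist [[0.244, 0.931, 0.271, 58.278], [0.97, -0.233, -0.07, 525.566], [-0.001, 0.28, -0.96, 372.974], [0.0, 0.0, 0.0, 1.0]] [[289.1, 0.0, 315.6], [0.0, 289.1, 199.2], [0.0, 0.0, 1.0]] 0.015276142945311436
173.4 {'t': 0.1, 'joints': array([ 1.32499116e+00,  2.38711842e-01, -1.41641106e-02,  1.31923939e+00,
       -4.21261760e-05,  1.57078139e+00]), 'qvel': array([ 1.39974678e-03, -1.35661643e-03,  1.73249310e-03, -5.24701044e-04,
       -1.73057517e-05, -8.54793346e-04]), 'joint_efforts': array([ 5.78910767e-04, -5.39721179e+01,  3.46997666e+01,  1.34557014e-02,
        1.32683044e-05, -1.17708620e-05]), 'tool_pos': array([127.71856608, 509.06255938, 404.14875148]), 'ee_rot': array([-3.85100446e-01, -3.11777876e+00,  2.06430274e-03]), 'ft_force': array([-0.2424598 ,  0.99958593, -0.12548727]), 'moment': array([ 0.01357673,  0.03172217, -0.02642165]), 'gripper_force': 0.0, 'grip_width': 85.65489069903018}
```

View pics/side0.png

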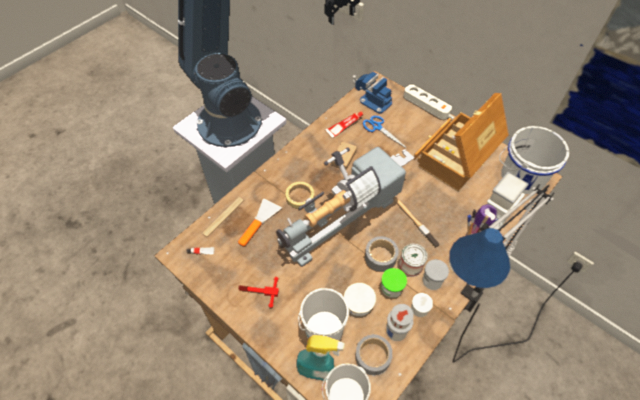

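View pics/top0.png

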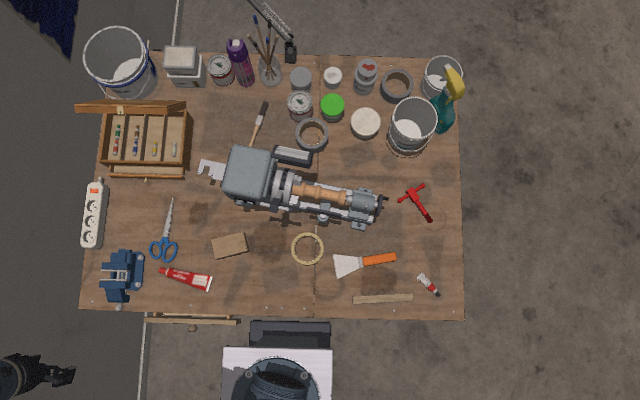

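The top view shows the lathe at about (225–385, 145–230), with the headstock on the left, the bracket at (210,170), the guard at (293,156) and the key near (285,218). I'll zoom in on those.

Run:
```python
import cv2,numpy as np
a=cv2.imread("pics/top0.png")[135:235,190:350];b=cv2.imread("pics/side0.png")[135:215,300:420]
a=cv2.resize(a,(480,300),interpolation=cv2.INTER_CUBIC);a=cv2.resize(cv2.imread("pics/top0.png")[140:232,190:320],(780,552),interpolation=cv2.INTER_CUBIC)
b=cv2.resize(b,(780,520),interpolation=cv2.INTER_CUBIC)
cv2.imwrite("pics/ct.png",a);cv2.imwrite("pics/cs.png",b)
```

```text
(no output)
```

View pics/ct.png

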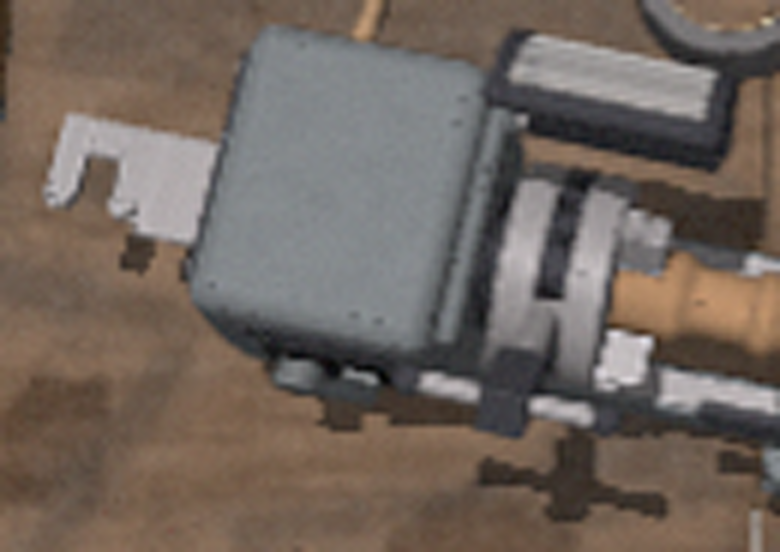

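View pics/cs.png

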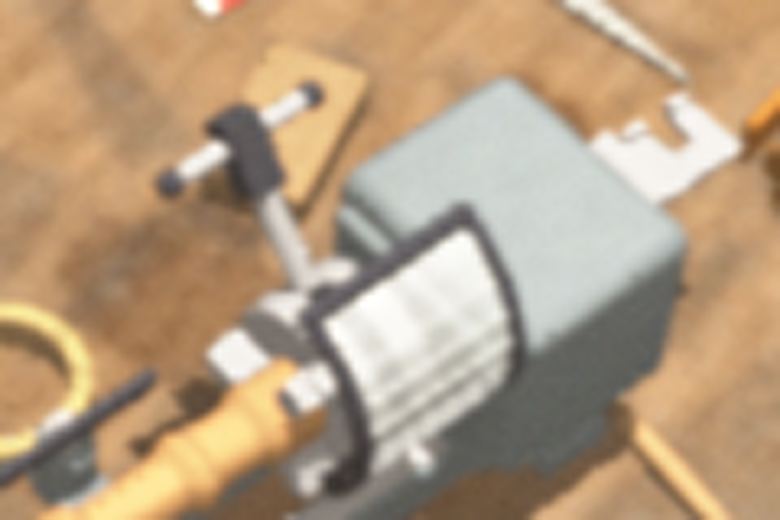

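The crops show the key's hub at top px (274,205), with bar ends at about (256,202) and (291,210). In the side view the hub is at (337,156). Next I triangulate these with the headstock corners and slot.

Run:
```python
from h import *
T=lambda x,y:(190+(x+.5)/6-.5,140+(y+.5)/6-.5); S=lambda x,y:(300+(x+.5)/6.5-.5,135+(y+.5)/6.5-.5)
def X(t,s): return cross(ray("top",*T(*t)),ray("side",*S(*s)))
for n,t,s in [("barL",(398,376),(312,95)),("barR",(607,419),(170,183)),("hubtop",(500,405),(222,118)),
  ("slotOuterTab",(52,195),(678,100)),("plate rearL",(68,118),(738,150)),
  ("headTop frontL",(200,285),(508,82)),("headTop rearL",(268,30),(680,240)),("gbarL",(505,93),(465,212)),("gbarR",(722,160),(318,308))]:
    p,e=X(t,s);print(n,p.round(1),round(e,1))
for n,t in [("HL front",(195,285)),("HL rear",(262,28)),("HR rear",(490,68)),("HR front",(432,345))]:
    print(n,onz("top",*T(*t),175).round(1))
for n,t in [("slot end",(103,155)),("slot L mouth",(72,197)),("slot R mouth",(115,205)),("rearleft",(68,115)),("frontR",(190,240)),("rearR at head",(215,143))]:
    print(n,onz("top",*T(*t),122).round(1))
```

```text
barL [536.8  53.  213.9] 1.5
barR [521.3 -36.1 217.5] 2.0
hubtop [521.8   5.9 228.7] 4.9
slotOuterTab [636.1 234.6 122.6] 0.7
plate rearL [676.1 232.3 115.9] 1.7
headTop frontL [584.1 150.8 171.9] 0.7
headTop rearL [705.6 129.  168.1] 1.1
gbarL [653.1  11.4 259.6] 6.2
gbarR [631.9 -76.  255.6] 18.1
HL front [583.1 152.1 175. ]
HL rear [703.8 130.  175. ]
HR rear [687.9  25.1 175. ]
HR front [558.9  44.7 175. ]
slot end [656.1 211.8 122. ]
slot L mouth [635.3 224.9 122. ]
slot R mouth [632.  204.3 122. ]
rearleft [675.3 230.  122. ]
frontR [616.1 167.7 122. ]
rearR at head [663.5 159.2 122. ]
```

```bash
cat >> h.py <<'E'
A=np.deg2rad(-10); EX=np.array([np.cos(A),np.sin(A),0]); EY=np.array([-np.sin(A),np.cos(A),0]); EZ=np.array([0,0,1.])
O=600.5*EX+97*EY            # lathe origin
def L(x,y,z): return O+x*EX+y*EY+z*EZ
def inL(p): d=np.array(p)-O; return np.array([d@EX,d@EY,d[2]])
def go(p=None,ydir=EX):     # TCP target -> dp, spin
    s=robot.observe(); M=R.from_rotvec(s["ee_rot"]).as_matrix()
    y=M.T@ydir; sp=np.rad2deg(np.arctan2(-y[0],y[1])); sp=(sp+90)%180-90
    print("t",round(s["t"],2),"tcp",s["tool_pos"].round(1),"lathe",inL(s["tool_pos"]).round(1),"f",s["ft_force"].round(1),"w",round(s["grip_width"],1),"j",s["joints"].round(2))
    print("EX,EY in tool",(M.T@EX).round(3),(M.T@EY).round(3),"z",M[:,2].round(3))
    if p is not None: print("dp",(M.T@(np.array(p)-s["tool_pos"])).round(1),"spin",round(sp,1))
E
python3 - <<'E'
from h import *
kb=np.array([529,8.4,215.7]);print(inL(kb))
go(kb+27*EY+[0,0,155+75])
E
```

```text
[-80.99534335   3.13227111 215.7       ]
t 0.1 tcp [127.7 509.1 404.1] lathe [-563.1  426.5  404.1] f [-0.2  1.  -0.1] w 85.7 j [ 1.32  0.24 -0.01  1.32 -0.    1.57]
EX,EY in tool [-0.997  0.071 -0.   ] [ 0.071  0.997 -0.001] z [-0.    -0.001 -1.   ]
dp [-509.1 -361.1  -41.1] spin 85.9
```

Call:
servo_tool([
  {"dp": [0,0,-41],"spin": 7},
  {"dp": [-40,-28,-41],"spin": 14},
  {"dp": [-75,-53,-41],"spin": 21},
  {"dp": [-108,-77,-41],"spin": 28},
  {"dp": [-140,-100,-41],"spin": 35},
  {"dp": [-172,-122,-41],"spin": 42},
  {"dp": [-205,-145,-41],"spin": 49},
  {"dp": [-238,-169,-41],"spin": 56},
  {"dp": [-270,-191,-41],"spin": 63},
  {"dp": [-302,-214,-41],"spin": 70},
])

```text
invalid input at $.plan[0]: expected keys dp, spin, fingers
```

Run:
```python
from h import *
kb=np.array([529,8.4,215.7])
go(kb+27*EY+[0,0,155+75])
```

```text
t 0.1 tcp [127.7 509.1 404.1] lathe [-563.1  426.5  404.1] f [-0.2  1.  -0.1] w 85.7 j [ 1.32  0.24 -0.01  1.32 -0.    1.57]
EX,EY in tool [-0.997  0.071 -0.   ] [ 0.071  0.997 -0.001] z [-0.    -0.001 -1.   ]
dp [-509.1 -361.1  -41.1] spin 85.9
```

Call:
servo_tool([
  {"dp": [0,0,-41],"spin": 7,"fingers": 1},
  {"dp": [-40,-28,-41],"spin": 14,"fingers": 1},
  {"dp": [-75,-53,-41],"spin": 21,"fingers": 1},
  {"dp": [-108,-77,-41],"spin": 28,"fingers": 1},
  {"dp": [-140,-100,-41],"spin": 35,"fingers": 1},
  {"dp": [-172,-122,-41],"spin": 42,"fingers": 1},
  {"dp": [-205,-145,-41],"spin": 49,"fingers": 1},
  {"dp": [-238,-169,-41],"spin": 56,"fingers": 1},
  {"dp": [-270,-191,-41],"spin": 63,"fingers": 1},
  {"dp": [-302,-214,-41],"spin": 70,"fingers": 1},
])

```text
t: 0.93
tool_pos: [369.4, 226.3, 445.7]
ee_rot: [2.111, 2.327, -0.0]
ft_force: [1.2, 1.1, 0.6]
grip_width: 85.3
gripper_force: 0.0
```

Run:
```python
from h import *
kb=np.array([529,8.4,215.7])
go(kb+27*EY+[0,0,155+75])
```

```text
t 0.93 tcp [369.4 226.3 445.7] lathe [-276.   190.   445.7] f [1.2 1.1 0.6] w 85.3 j [ 0.55  0.07 -0.12  1.39 -0.    2.02]
EX,EY in tool [-0.268  0.963  0.   ] [ 0.963  0.268 -0.   ] z [ 0. -0. -1.]
dp [-206.4  145.    -0. ] spin 15.6
```

Call:
servo_tool([
  {"dp": [-34,24,0],"spin": 7,"fingers": 1},
  {"dp": [-68,48,0],"spin": 13,"fingers": 1},
  {"dp": [-102,72,0],"spin": 13,"fingers": 1},
  {"dp": [-136,96,0],"spin": 13,"fingers": 1},
  {"dp": [-165,116,0],"spin": 13,"fingers": 1},
  {"dp": [-185,130,0],"spin": 13,"fingers": 1},
  {"dp": [-185,130,0],"spin": 13,"fingers": 1},
  {"dp": [-185,130,0],"spin": 13,"fingers": 1},
])

```text
t: 1.6
tool_pos: [517.5, 56.5, 444.9]
ee_rot: [-2.356, -2.076, 0.002]
ft_force: [0.5, -0.9, -0.3]
grip_width: 85.0
gripper_force: 0.0
```

Run:
```python
from h import *
kb=np.array([529,8.4,215.7])
go(kb+27*EY+[0,0,155+75])
i=robot.camera_info("wrist"); w=pic("wrist","w1.png")
np.save("w1.npy",i,allow_pickle=True)
print(proj("wrist",kb,i),np.round(i["pose"],2).tolist())
```

```text
t 1.6 tcp [517.5  56.5 444.9] lathe [-100.6   48.5  444.9] f [ 0.5 -0.9 -0.3] w 85.0 j [0.11 0.22 0.07 1.42 0.   1.81]
EX,EY in tool [-0.048  0.999 -0.001] [ 0.999  0.048 -0.   ] z [-0.002 -0.    -1.   ]
dp [-19.3  18.7  -0.8] spin 2.8
[339.27816548 272.36203445] [[0.99, -0.12, -0.04, 525.83], [-0.13, -0.95, -0.28, 126.11], [-0.0, 0.28, -0.96, 413.71], [0.0, 0.0, 0.0, 1.0]]
```

View pics/w1.png

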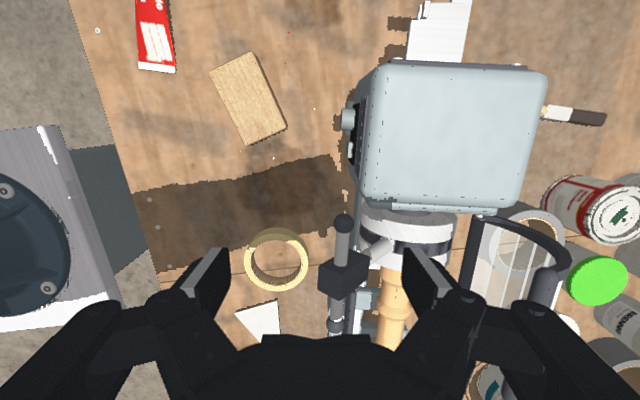

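The wrist view shows the hub at (343,272), within 4 px of the projection (339,272), and the bar running near vertical from the left end at (343,222). The guard's bar is at the right. I move over the left half of the bar and descend.

Call:
servo_tool([
  {"dp": [-10,10,0],"spin": 2.8,"fingers": 1},
  {"dp": [-19.3,18.7,0],"spin": 2.8,"fingers": 1},
  {"dp": [-19.3,18.7,20],"spin": 2.8,"fingers": 0.5},
  {"dp": [-19.3,18.7,40],"spin": 2.8,"fingers": 0.3},
  {"dp": [-19.3,18.7,40],"spin": 2.8,"fingers": 0.2},
  {"dp": [-19.3,18.7,40],"spin": 2.8,"fingers": 0.2},
])

```text
t: 2.15
tool_pos: [532.6, 36.5, 405.5]
ee_rot: [-2.402, -2.023, 0.003]
ft_force: [1.0, 0.8, 0.3]
grip_width: 51.4
gripper_force: 0.0
```

Run:
```python
from h import *
kb=np.array([529,8.4,215.7])
i=robot.camera_info("wrist"); w=pic("wrist","w2.png")
go(kb+27*EY+[0,0,159])
print(proj("wrist",kb,i),proj("wrist",kb+50*EY,i),proj("wrist",kb-50*EY,i))
cv2.imwrite("pics/w2c.png",w)
```

```text
t 2.2 tcp [532.9  36.5 406.4] lathe [-82.   31.5 406.4] f [-0.4  1.4  0.7] w 51.4 j [ 0.07  0.25  0.01  1.33 -0.    1.81]
EX,EY in tool [-0.004  1.    -0.   ] [ 1.     0.004 -0.   ] z [-0. -0. -1.]
dp [-1.4  1.  31.7] spin 0.2
[318.79129081 279.83136576] [319.35966231 202.82582688] [318.30861166 346.10277418]
```

View pics/w2c.png

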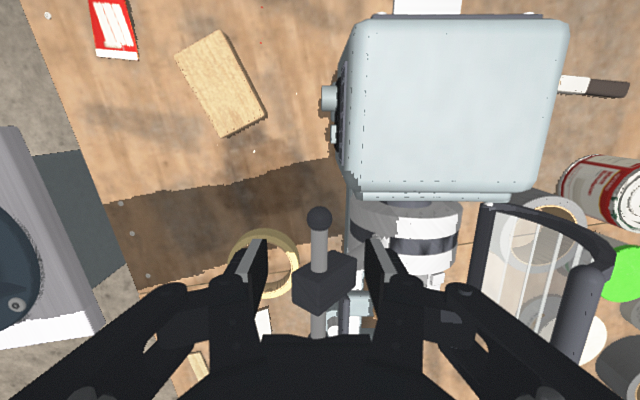

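The bar runs between the pads at column 318. The left ball end is at (319,216), slightly right of the prediction, so I shift 4 mm toward the hub and close.

Call:
servo_tool([
  {"dp": [-4,1,15],"spin": 0,"fingers": 0},
  {"dp": [-4,1,31],"spin": 0,"fingers": -0.2},
  {"dp": [-4,1,31],"spin": 0,"fingers": -0.4},
  {"dp": [-4,1,31],"spin": 0,"fingers": -0.6},
  {"dp": [-4,1,31],"spin": 0,"fingers": -0.8},
  {"dp": [-4,1,31],"spin": 0,"fingers": -1},
  {"dp": [-4,1,31],"spin": 0,"fingers": -1},
  {"dp": [-4,1,31],"spin": 0,"fingers": -1},
], force=50)

```text
t: 2.87
tool_pos: [533.3, 32.2, 375.9]
ee_rot: [2.404, 2.022, 0.002]
ft_force: [-3.8, 2.9, 5.4]
grip_width: 8.3
gripper_force: 49.1
```

Run:
```python
from h import *
go()
```

```text
t 2.87 tcp [533.3  32.2 375.9] lathe [-80.9  27.3 375.9] f [-3.8  2.9  5.4] w 8.3 j [ 0.06  0.26 -0.05  1.25  0.    1.8 ]
EX,EY in tool [-0.002  1.     0.001] [1.    0.002 0.001] z [ 0.001  0.001 -1.   ]
```

Call:
servo_tool([
  {"dp": [0,-3.1,-3.9],"spin": 0,"fingers": -1},
  {"dp": [0,-6.3,-7.8],"spin": 0,"fingers": -1},
  {"dp": [0,-9.4,-11.7],"spin": 0,"fingers": -1},
  {"dp": [0,-9.4,-11.7],"spin": 0,"fingers": -1},
])

```text
t: 3.2
tool_pos: [523.8, 33.7, 387.4]
ee_rot: [2.404, 2.022, 0.001]
ft_force: [-0.1, 0.2, -1.0]
grip_width: 8.1
gripper_force: 49.1
```

Run:
```python
from h import *
go()
```

```text
t 3.2 tcp [523.8  33.7 387.4] lathe [-90.5  27.1 387.4] f [-0.1  0.2 -1. ] w 8.1 j [ 0.06  0.24 -0.05  1.28 -0.    1.81]
EX,EY in tool [-0.002  1.     0.001] [1.    0.002 0.   ] z [ 0.001  0.    -1.   ]
```

Forces are low, so I continue drawing it out and then raise it.

Call:
servo_tool([
  {"dp": [0,-4,-5],"spin": 0,"fingers": -1},
  {"dp": [0,-8,-10],"spin": 0,"fingers": -1},
  {"dp": [0,-12,-15],"spin": 0,"fingers": -1},
  {"dp": [0,-16,-20],"spin": 0,"fingers": -1},
  {"dp": [0,-22,-28],"spin": 0,"fingers": -1},
  {"dp": [0,-30,-40],"spin": 0,"fingers": -1},
  {"dp": [0,-35,-50],"spin": 0,"fingers": -1},
  {"dp": [0,-35,-50],"spin": 0,"fingers": -1},
])

```text
t: 3.87
tool_pos: [488.9, 39.8, 438.9]
ee_rot: [2.403, 2.021, 0.004]
ft_force: [0.2, -1.3, -2.4]
grip_width: 8.1
gripper_force: 49.1
```

Run:
```python
from h import *
go()
i=robot.camera_info("wrist");w=pic("wrist","w3.png"); s=pic("side","s3.png")
p=robot.observe()["tool_pos"]; b=p-[0,0,160]-24*EY; u,v=proj("side",b).astype(int)
c=cv2.resize(s[v-60:v+60,u-60:u+60],(400,400),interpolation=cv2.INTER_CUBIC)
cv2.imwrite("pics/c3.png",np.hstack([w[:,140:540],c])); print(u,v)
```

```text
t 3.87 tcp [488.9  39.8 438.9] lathe [-125.9   27.1  438.9] f [ 0.2 -1.3 -2.4] w 8.1 j [ 0.08  0.17 -0.02  1.38 -0.    1.82]
EX,EY in tool [-0.002  1.     0.003] [1.    0.002 0.001] z [ 0.003  0.    -1.   ]
327 134
```

View pics/c3.png

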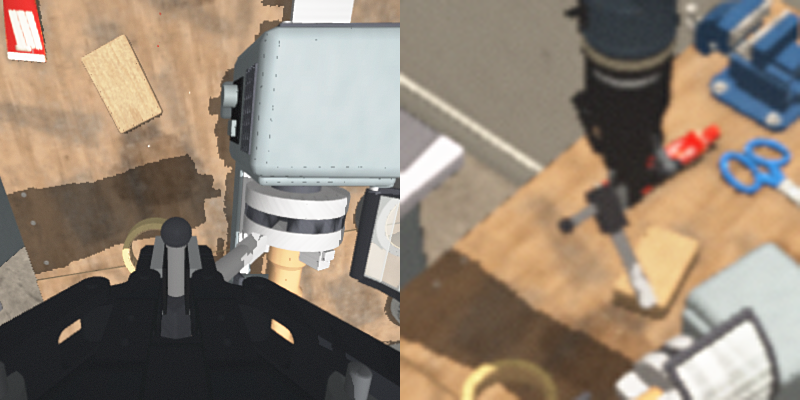

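The key is out and held at about 39°, with its shank visible at (240,260) in the crop. I'll bring it upright by easing the foot against the headstock's front face, on the clear part at y≈58.

Call:
servo_tool([
  {"dp": [25,-10,0],"spin": 0,"fingers": -1},
  {"dp": [55,-20,10],"spin": 0,"fingers": -1},
  {"dp": [55,-20,40],"spin": 0,"fingers": -1},
  {"dp": [55,-20,65],"spin": 0,"fingers": -1},
  {"dp": [55,-20,65],"spin": 0,"fingers": -1},
  {"dp": [55,-20,65],"spin": 0,"fingers": -1},
])

```text
t: 4.47
tool_pos: [479.1, 97.1, 370.4]
ee_rot: [-2.403, -2.021, 0.005]
ft_force: [-0.5, -0.8, -1.8]
grip_width: 7.8
gripper_force: 49.2
```

Run:
```python
from h import *
go()
```

```text
t 4.47 tcp [479.1  97.1 370.4] lathe [-145.5   81.9  370.4] f [-0.5 -0.8 -1.8] w 7.8 j [ 0.2   0.19 -0.16  1.22 -0.    1.94]
EX,EY in tool [-0.002  1.    -0.003] [ 1.     0.002 -0.001] z [-0.003 -0.001 -1.   ]
```

Call:
servo_tool([
  {"dp": [0,4,0],"spin": 0,"fingers": -1},
  {"dp": [0,8,0],"spin": 0,"fingers": -1},
  {"dp": [0,8,0],"spin": 0,"fingers": -1},
])

```text
t: 4.72
tool_pos: [488.7, 95.5, 372.7]
ee_rot: [2.404, 2.02, 0.004]
ft_force: [-0.4, 0.2, -2.8]
grip_width: 8.2
gripper_force: 49.2
```

Call:
servo_tool([
  {"dp": [0,2,0],"spin": 0,"fingers": -1},
  {"dp": [0,4,0],"spin": 0,"fingers": -1},
  {"dp": [0,4,0],"spin": 0,"fingers": -1},
])

```text
t: 4.97
tool_pos: [491.7, 95.0, 371.7]
ee_rot: [2.405, 2.021, 0.001]
ft_force: [0.1, -0.2, -2.5]
grip_width: 8.2
gripper_force: 49.3
```

Call:
servo_tool([
  {"dp": [0,2,0],"spin": 0,"fingers": -1},
  {"dp": [0,4,0],"spin": 0,"fingers": -1},
  {"dp": [0,4,0],"spin": 0,"fingers": -1},
])

```text
t: 5.22
tool_pos: [495.1, 94.4, 371.4]
ee_rot: [-2.404, -2.021, 0.001]
ft_force: [-2.1, -0.0, -1.5]
grip_width: 8.0
gripper_force: 49.5
```

Call:
servo_tool([
  {"dp": [0,2,0],"spin": 0,"fingers": -1},
  {"dp": [0,4,0],"spin": 0,"fingers": -1},
  {"dp": [0,4,0],"spin": 0,"fingers": -1},
])

```text
t: 5.47
tool_pos: [498.9, 93.7, 371.3]
ee_rot: [-2.404, -2.021, 0.002]
ft_force: [-5.3, 0.5, 0.6]
grip_width: 7.9
gripper_force: 49.7
```

Call:
servo_tool([
  {"dp": [0,3,0],"spin": 0,"fingers": -1},
  {"dp": [0,6,0],"spin": 0,"fingers": -1},
  {"dp": [0,8,0],"spin": 0,"fingers": -1},
  {"dp": [0,8,0],"spin": 0,"fingers": -1},
])

```text
t: 5.8
tool_pos: [507.0, 92.3, 371.2]
ee_rot: [-2.404, -2.021, 0.001]
ft_force: [-4.4, 0.7, -0.1]
grip_width: 7.8
gripper_force: 49.2
```

Run:
```python
from h import *
go()
```

```text
t 5.8 tcp [507.   92.3 371.2] lathe [-117.2   82.   371.2] f [-4.4  0.7 -0.1] w 7.8 j [ 0.18  0.24 -0.1   1.23  0.    1.92]
EX,EY in tool [-0.002  1.    -0.001] [ 1.     0.002 -0.   ] z [-0.001 -0.    -1.   ]
```

Call:
servo_tool([
  {"dp": [0,5,-1],"spin": 0,"fingers": -1},
  {"dp": [0,10,-3],"spin": 0,"fingers": -1},
  {"dp": [0,15,-5],"spin": 0,"fingers": -1},
  {"dp": [0,20,-7],"spin": 0,"fingers": -1},
  {"dp": [0,25,-9],"spin": 0,"fingers": -1},
  {"dp": [0,30,-11],"spin": 0,"fingers": -1},
  {"dp": [0,35,-13],"spin": 0,"fingers": -1},
  {"dp": [0,38,-13],"spin": 0,"fingers": -1},
  {"dp": [0,38,-13],"spin": 0,"fingers": -1},
])

```text
t: 6.55
tool_pos: [545.4, 85.8, 384.5]
ee_rot: [2.404, 2.021, 0.001]
ft_force: [-1.1, 0.1, -2.2]
grip_width: 7.8
gripper_force: 48.6
```

Run:
```python
from h import *
go()
```

```text
t 6.55 tcp [545.4  85.8 384.5] lathe [-78.3  82.2 384.5] f [-1.1  0.1 -2.2] w 7.8 j [ 0.16  0.29  0.01  1.29 -0.    1.9 ]
EX,EY in tool [-0.002  1.     0.001] [1.    0.002 0.   ] z [ 0.001 -0.    -1.   ]
```

Call:
servo_tool([
  {"dp": [0,4,0],"spin": 0,"fingers": -1},
  {"dp": [0,8,0],"spin": 0,"fingers": -1},
  {"dp": [0,12,0],"spin": 0,"fingers": -1},
  {"dp": [0,14,0],"spin": 0,"fingers": -1},
  {"dp": [0,14,0],"spin": 0,"fingers": -1},
  {"dp": [0,14,0],"spin": 0,"fingers": -1},
])

```text
t: 7.05
tool_pos: [558.3, 83.4, 384.3]
ee_rot: [-2.405, -2.022, 0.001]
ft_force: [-4.2, 0.2, -0.9]
grip_width: 8.1
gripper_force: 48.9
```

Run:
```python
from h import *
go()
```

```text
t 7.05 tcp [558.3  83.4 384.3] lathe [-65.2  82.1 384.3] f [-4.2  0.2 -0.9] w 8.1 j [ 0.15  0.31  0.04  1.3  -0.    1.89]
EX,EY in tool [-0.002  1.    -0.   ] [ 1.     0.002 -0.   ] z [-0. -0. -1.]
```

Call:
servo_tool([
  {"dp": [0,-15,0],"spin": 0,"fingers": -1},
  {"dp": [0,-35,0],"spin": 0,"fingers": -1},
  {"dp": [30,-40,0],"spin": 0,"fingers": -1},
  {"dp": [65,-40,0],"spin": 0,"fingers": -1},
  {"dp": [100,-40,5],"spin": 0,"fingers": -1},
  {"dp": [135,-30,15],"spin": 0,"fingers": -1},
  {"dp": [160,-10,25],"spin": 0,"fingers": -1},
  {"dp": [167,10,30],"spin": 0,"fingers": -1},
  {"dp": [167,10,30],"spin": 0,"fingers": -1},
  {"dp": [167,10,30],"spin": 0,"fingers": -1},
])

```text
t: 7.88
tool_pos: [597.6, 246.7, 353.3]
ee_rot: [2.404, 2.022, -0.001]
ft_force: [0.3, -0.4, -3.1]
grip_width: 7.9
gripper_force: 49.2
```

Run:
```python
from h import *
go()
i=robot.camera_info("wrist");w=pic("wrist","w4.png"); s=pic("side","s4.png"); t=pic("top","t4.png")
p=robot.observe()["tool_pos"]; b=p-[0,0,160]-24*EY
u,v=proj("side",b).astype(int)
c=cv2.resize(s[v-30:v+50,u-40:u+40],(400,400),interpolation=cv2.INTER_CUBIC)
print("side crop org",u-40,v-30,"bar",proj("side",b),"foot",proj("side",b-[0,0,108]),"wrist",proj("wrist",b,i))
cv2.imwrite("pics/c4.png",np.hstack([w[:,120:520],c]))
```

```text
t 7.88 tcp [597.6 246.7 353.3] lathe [-54.8 249.8 353.3] f [ 0.3 -0.4 -3.1] w 7.9 j [ 0.39  0.47  0.2   1.3  -0.    2.13]
EX,EY in tool [-0.002  1.    -0.   ] [ 1.     0.002 -0.001] z [-0.    -0.001 -1.   ]
side crop org 353 101 bar [393.5832142 131.2416124] foot [389.88463881 152.29403175] wrist [314.30312801 307.9616273 ]
```

View pics/c4.png

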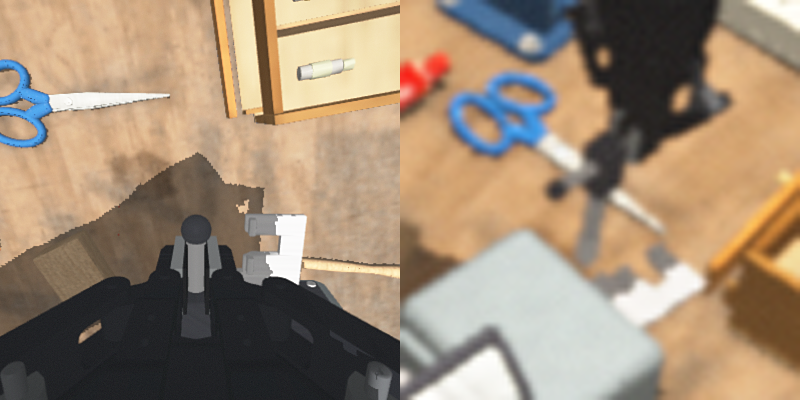

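The side view shows the key hanging upright: the shank slope matches the projected vertical. In the wrist view the slot lies between the tabs near (375–400, 236–252). I measure the slot and the hub.

Run:
```python
from h import *
i=robot.camera_info("wrist"); w=cv2.imread("pics/w4.png"); 
hsv=cv2.cvtColor(w,cv2.COLOR_BGR2HSV); m=((hsv[:,:,1]<35)&(hsv[:,:,2]>110))
for r in range(206,290,3): print(r,''.join('#' if x else '.' for x in m[r,355:430]))
for n,(u,v),z in [("ball",(316,229),193),("hub edge top",(316,305),200),("tip",(316,216),193)]:
    print(n,inL(onz("wrist",u,v,z,i)).round(1))
np.savez("w4i.npz",**{k:np.array(v) for k,v in i.items()})
```

```text
206 ...........................................................................
209 ...........................................................................
212 ...........................................................................
215 ..........############################################################.....
218 ..........##############################################################...
221 ..........#############################################################....
224 ..........#############################################################....
227 .........##############################################################....
230 ..........############################################################.....
233 .............#########################################################.....
236 ..................#.........................##########################.....
239 ............................................#########################......
242 ............................................#########################......
245 ...........................................#############
[... 521 characters left out ...]
#################################################.........
269 ..################################################################.........
272 .....############################################################..........
275 ........#########################################################..........
278 .........####################.....................###############..........
281 ...........################.............................#########........##
284 ......................#####...................................##........###
287 ...........................................................................
ball [-56.  265.6 193. ]
hub edge top [-55.9 227.9 200. ]
tip [-56.  272.3 193. ]
```

Run:
```python
from h import *
f=np.load("w4i.npz"); i={k:f[k] for k in f}; i["k1"]=float(i["k1"])
for n,u,v in [("near edge",390,235),("far edge",390,251.5),("far edge+",390,253),("slot end",398.5,243),("plate L",410,213.5),("plate R end",420,283),("rear L",427,218),("rear",421,260)]:
    print(n,inL(onz("wrist",u,v,122,i)).round(1))
for v in(300,305,310): print(inL(onz("wrist",316,v,207,i)).round(1))
t=cv2.imread("pics/t4.png");p=L(0,225,122);u,v=proj("top",p);print(u,v)
g=t[:,:,:].mean(2).astype(int); u,v=int(u),int(v)
for r in range(v-8,v+9): print(r,g[r,u-14:u+18])
print("cols from",u-14)
```

```text
near edge [ -0. 232. 122.]
far edge [  1.  218.3 122. ]
far edge+ [  1.1 217.1 122. ]
slot end [  6.9 225.4 122. ]
plate L [ 13.4 249.1 122. ]
plate R end [ 26.6 191.  122. ]
rear L [ 26.3 245.6 122. ]
rear [ 25.4 211.2 122. ]
[-56.  235.7 207. ]
[-56. 233. 207.]
[-55.9 230.3 207. ]
206.15093720323816 168.4259801814575
160 [112 121 121 127 123 127 126 127 140 198 191 190 185 196 174 180 154 156
 138 122 110 107 109 107 106 111 120 117 120 122 126 120]
161 [112 117 124 124 124 121 117 117 165 194 188 187 193 198 193 195 189 188
 182 183 173 161 153 122 127 115 116 121 120 123 122 121]
162 [112 121 122 122 118 116 115 109 192 192 188 187 192 190 192 190 193 189
 194 189 188 190 188 180 182 179 167 157 130 129 116 112]
163 [114 120 123 122 124 119 117 124 198 191 189 187 203 176 193 191 191 188
 197 196 187 188 189 191 194 197 191 187 182 179 175 159]
164 [116 116 121 121 124 119 111 166 200 189 186 193 203 185 196 192 192 191
 186 190 186 185 189 194 192 195 190 187 192 194 189 191]
165 [114 115 116 121 120 116 109 176 199 194 192 194 169 154 176 176 198 188
 175 186 188 190 191 194 19
[... 829 characters left out ...]
93 193 192]
172 [114 115 115 115 113  90  92  99  97  93  82  92 104 103 100 103  92  92
  94  91  95  97  98  96  99 140 197 195 191 194 194 187]
173 [118 112 117 116 119  97  92  92  90  81  89 111 111 105 102  99  96  90
  92  98  93  94 100  93  89  99 143 199 195 193 194 184]
174 [118 113 119 112 116 110 107  96  98  91 112 120 116 117 107 106  98  97
  96  92  87  96  95  96  93  90 125 203 197 197 198 186]
175 [116 112 116 112 110 105 105 111 114 110 115 115 116 116 114 112 106  95
  91  87  84  95  96  94  92  92  98 147 197 198 190 155]
176 [ 87  98  96 113 112 107 107 110 114 109 114 111 115 106 115 112 106  98
  86  94  95  97 100  97  95  97  93  99 139 198 188 102]
cols from 192
```

Run:
```python
from h import *
f=np.load("w4i.npz"); i={k:f[k] for k in f}; i["k1"]=float(i["k1"])
w=cv2.imread("pics/w4.png"); g=w.max(2)
for r in range(210,250,3): print(r,g[r,292:342:2])
m=(g[205:240,295:340]<72).astype(np.uint8)
c=max(cv2.findContours(m,0,2)[0],key=cv2.contourArea); 
pts=c[:,0,:]; pts=pts[pts[:,1]<26]; print(cv2.minEnclosingCircle(pts),cv2.boundingRect(pts))
```

```text
210 [ 90  94  93  92  95  99 104 105 106 109 109 111 111 106 100  99 100  98
  97  95  99  99 105 109 115]
213 [ 94  90  91  95  94  97 101 103 106 102 106 105 103 108 104 103 102 100
  99  98  96 100 105 111 117]
216 [ 94  92  91  88  89  92 102 107  74  57  57  61  56  56  57  62  95 106
 103 101 102 105 111 114 114]
219 [ 96  94  93  87  92  93  92  58  61  63  63  66  64  64  64  61  60  57
  94 103 102 109 115 115 113]
222 [101  99  99  95  96  79  60  63  60  65  64  67  69  66  66  65  64  60
  56 102 104 112 114 116 119]
225 [108 107 107 107 107  62  61  65  69  66  65  70  67  68  67  66  66  63
  61  68 111 111 114 117 121]
228 [111 110 107 108  97  55  62  67  66  69  69  72  73  72  68  67  65  64
  64  56 109 112 116 119 122]
231 [114 112 110 111 101  60  63  65  67  67  67  72  71  70  67  66  66  65
  62  58 109 113 113 118 119]
234 [112 111 112 111 116  57  60  63  67  64  67  67  68  66  65  67  65  61
  59  72 115 115 118 118 120]
237 [112 110 116 117 117 101  58  63  66  65  66  66  66  65  64  67  65  63
  58 113 118 118 113 115 115]
240 [113 114 117 117 116 116  92  57  64  60  66  64  66  67  65  62  60  54
 117 117 116 114 119 117 114]
243 [112 112 116 114 115 117  97 111 116  86  70  66  58  69  75  93 138  53
 114 116 114 118 117 116 119]
246 [ 34 113 116 115 115 118  78  25 134 141 143 146 148 144 144 141  75  28
 113 115 116 116 118  63  38]
249 [ 40 116 117 116 115 120  60  23 136 140 141 143 145 143 142 142  65  28
 115 117 114 115 118  93  34]
((20.5, 20.5), 14.508718490600586) (6, 10, 30, 12)
```

Run:
```python
from h import *
f=np.load("w4i.npz"); i={k:f[k] for k in f}; i["k1"]=float(i["k1"]); P=i["pose"]
for z in (185,193,200):
    p=onz("wrist",316.3,229.5,z,i); c=P[:3,:3].T@(p-P[:3,3]); r=onz("wrist",331,229.5,z,i)
    print(z,inL(p).round(1),c.round(1),"ball r",np.linalg.norm(r-p).round(1), "bar w", np.linalg.norm(onz("wrist",323.5,249,z,i)-onz("wrist",308,249,z,i)).round(1))
w=cv2.imread("pics/w2.png");g=w.max(2)
for r in range(200,330,4): print(r,g[r,288:360:3])
```

```text
185 [-55.8 262.1 185. ] [  0.4  15.6 149. ] ball r 7.6 bar w 8.2
193 [-55.8 265.3 193. ] [  0.3  14.7 140.5] ball r 7.1 bar w 7.7
200 [-55.9 268.2 200. ] [  0.3  13.9 132.9] ball r 6.8 bar w 7.3
200 [ 90  90  86  85  86 100 100 100  97  97  95  89  96  97 101  99 102 108
 117 112  91 119 122 125]
204 [ 93  93  87  83  86  97  98 100 100  97  97  96  97 100  94  95  99 103
 111 108  94 116 124 126]
208 [ 94  95  94  95 100  98 103 102  71  60  58  60  58  87  98  99  97 100
 111 101  98 115 123 127]
212 [ 99 106 107 111 106  98 104  59  62  68  68  65  64  62  71 100  99 103
 106  94 103 120 124 127]
216 [108 112 114 116 109  99  95  64  67  67  71  69  69  64  61 100 101 101
 106  94 105 120 123 127]
220 [107 118 117 115 113 109  83  63  64  66  70  68  67  62  64  94  95  98
 100  89 110  76 128 131]
224 [104 120 112 114 110 111 106  60  64  67  68  66  64  65  61  92  88  94
  99  90 106  53  55 117]
228 [104 109 113 108 111 115 107 107  61  61  63  64  61  72  96  92  93  91
  91  88 108  53  53  58]
232 [103 109 112 110 115 114 111 105 134 142 147 147 147 120  94  92  92  88
  92
[... 1793 characters left out ...]
  61  67  66  66  63  62  68  63  62  64  61  87 101  69
  76 121 115 225 218 216]
308 [189 194 200 194 198  83  62  67  64  65  67  65  65  64 107 102 107  68
  78 120 115 221 218 217]
312 [195 193 188 190 191 193 196 148  60  64  67  58 133 196 229 225 155  70
  80 123 110 221 219 219]
316 [188 197 194 191 189 187 195 188 130 142 110 147 131 226 227 174 196  67
  85 124 105 251 248 237]
320 [192 187 186 196 191 195 192 195 130 140 142 145 128 147 130 118 132  67
  87 124 112 254 252 253]
324 [190 189 193 193 192 189 184 189 129 140 142 146 130 179 122 111 127  67
  94 126 123 252 252 253]
328 [187 190 190 185 186 186 183 189 131 138 143 143 129 172 255 251 255  67
  93 125 153 252 252 255]
```

Run:
```python
from h import *
f=np.load("w4i.npz"); i={k:f[k] for k in f}; i["k1"]=float(i["k1"])
i["pose"]=i["pose"].copy(); i["pose"][:3,3]+=np.array([532.9,36.5,406.4])-[597.6,246.7,353.3]
for zb in (212,216,220):
    a=inL(onz("wrist",319,218,zb,i));b=inL(onz("wrist",319,272.5,zb+3.5,i));print(zb,a.round(1),b.round(1),"ball off",(a-b)[1]+11, "hub y",b[1]-11)
```

```text
212 [-81.3  40.7 212. ] [-81.2   5.7 215.5] ball off 45.98750682969784 hub y -5.333751154396645
216 [-81.3  42.1 216. ] [-81.2   8.  219.5] ball off 45.088577774975654 hub y -2.982678024706372
220 [-81.4  43.6 220. ] [-81.3  10.4 223.5] ball off 44.1896487202534 hub y -0.6316048950160642
```

Call:
servo_tool([
  {"dp": [4,0,16],"spin": 0,"fingers": -1},
  {"dp": [4,0,32],"spin": 0,"fingers": -1},
  {"dp": [4,12,32],"spin": 0,"fingers": -1},
  {"dp": [4,24,32],"spin": 0,"fingers": -1},
  {"dp": [4,26,32],"spin": 0,"fingers": -1},
  {"dp": [4,26,32],"spin": 0,"fingers": -1},
  {"dp": [4,26,32],"spin": 0,"fingers": -1},
])

```text
t: 8.62
tool_pos: [622.6, 245.4, 323.0]
ee_rot: [2.405, 2.021, 0.001]
ft_force: [0.4, -0.6, -2.3]
grip_width: 8.3
gripper_force: 49.3
```

Run:
```python
from h import *
go()
i=robot.camera_info("wrist");w=pic("wrist","w5.png"); s=pic("side","s5.png")
np.savez("w5i.npz",**{k:np.array(v) for k,v in i.items()})
p=robot.observe()["tool_pos"]; b=p-[0,0,160]-30*EY
u,v=proj("side",b).astype(int)
c=cv2.resize(s[v-15:v+35,u-20:u+30],(400,400),interpolation=cv2.INTER_CUBIC)
print("side crop org",u-20,v-15)
cv2.imwrite("pics/c5.png",np.hstack([cv2.resize(w[180:380,250:450],(400,400)),c]))
```

```text
t 8.62 tcp [622.6 245.4 323. ] lathe [-30.  252.8 323. ] f [ 0.4 -0.6 -2.3] w 8.3 j [0.38 0.52 0.21 1.26 0.   2.12]
EX,EY in tool [-0.002  1.     0.   ] [1.    0.002 0.   ] z [ 0.  0. -1.]
side crop org 377 127
```

View pics/c5.png

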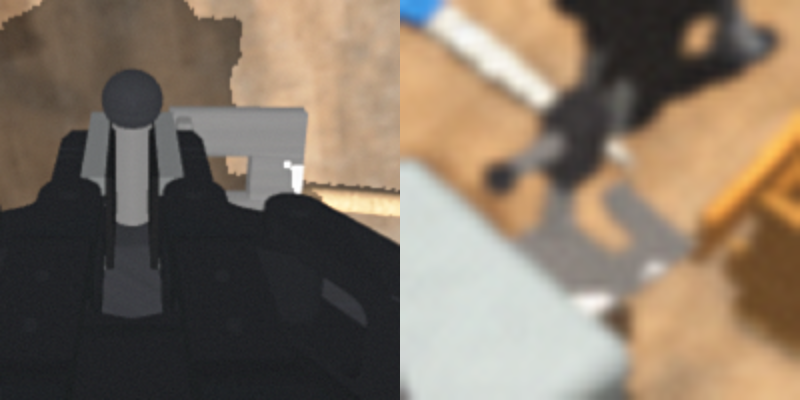

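Run:
```python
from h import *
c=lambda p:((proj("side",p)-[377,127]+.5)*8-.5).round(0)+[400,0]
for n,p in [("slot end L",L(7,232,122)),("slot end R",L(7,216,122)),("mouth L",L(-18,232,122)),("mouth R",L(-18,216,122)),("plate rearL",L(26,247,122))]+[(f"shank y{y} z{z}",L(-30,y,z)) for y in(221,224) for z in (135,122,110)]+[("ballR",L(-30,223-45,163)),("hubtop",L(-30,223,177))]: print(n,c(p))
i=np.load("w5i.npz");i={k:i[k] for k in i};i["k1"]=float(i["k1"])
w=cv2.imread("pics/w5.png");g=w.max(2)
# ball in w5, slot edges
m=g[205:250,295:340]; print("ball", inL(onz("wrist",250+131/2,180+99/2,163,i)).round(1))
hsv=cv2.cvtColor(w,cv2.COLOR_BGR2HSV)
for r in range(226,290,2): print(r,''.join('#' if x<40 else '.' for x in hsv[r,335:410,1]))
```

```text
slot end L [633. 234.]
slot end R [605. 253.]
mouth L [591. 198.]
mouth R [563. 217.]
plate rearL [691. 244.]
shank y221 z135 [556. 174.]
shank y221 z122 [552. 194.]
shank y221 z110 [549. 212.]
shank y224 z135 [561. 171.]
shank y224 z122 [557. 190.]
shank y224 z110 [554. 209.]
ballR [488. 181.]
hubtop [572. 106.]
ball [-30.4 270.3 163. ]
226 ...........................................................................
228 ...........................................................................
230 ...........................................................................
232 ...........................................................................
234 ###################################################################........
236 #####################################################################......
238 #####################################################################......
240 #####################################################################......
242 ####################################################################.......
244 ####################################
[... 1099 characters left out ...]
.######.#..............#############################........
274 .#.####.######.#.#######.#............############################.........
276 #.#.####.#################.#######################################.........
278 #.#############.########.#.##########################..##.##.#.#...###.....
280 ##...###.#######.#########.#######################.#######.###.###...#.###.
282 ###.##.#.##.#####.############.##################.######..#.###########.##.
284 ########.#######...#.#######...#...########################..#####.#.####.#
286 #...#############..####.##.##.#.#####.#.############.#########.#########.##
288 #.#.#.#.##.##########################...#.############.###.#.#.#########.##
```

Run:
```python
from h import *
i=np.load("w5i.npz");i={k:i[k] for k in i};i["k1"]=float(i["k1"])
f=np.load("w4i.npz")
for n,u,v,z in [("near",365,257,122),("far",365,275.3,122),("far bottom",365,275.3,116),("end",373.5,264,122)]: print(n,inL(onz("wrist",u,v,z,i)).round(1))
for n,q in(("w4",f),("w5",i)):
  print(n,inL(q["pose"][:3,3]).round(2))
go()
```

```text
near [  1.8 234.4 122. ]
far [  2.4 221.1 122. ]
far bottom [  3.6 217.5 116. ]
end [  7.6 229.4 122. ]
w4 [-56.37 318.74 323.74]
w5 [-30.53 322.91 291.86]
t 8.72 tcp [622.4 245.6 322.9] lathe [-30.2 253.  322.9] f [-0.7  0.  -3.1] w 7.8 j [0.38 0.52 0.21 1.26 0.   2.12]
EX,EY in tool [-0.002  1.     0.   ] [1.    0.002 0.   ] z [ 0.  0. -1.]
```

Call:
servo_tool([
  {"dp": [0.5,2,0],"spin": 0,"fingers": -1},
  {"dp": [0.5,4,0],"spin": 0,"fingers": -1},
  {"dp": [0.5,6,0],"spin": 0,"fingers": -1},
  {"dp": [0.5,8,0],"spin": 0,"fingers": -1},
  {"dp": [0.5,8,0],"spin": 0,"fingers": -1},
])

```text
t: 9.13
tool_pos: [631.4, 244.8, 322.3]
ee_rot: [2.404, 2.022, 0.0]
ft_force: [-0.1, 0.5, -3.2]
grip_width: 8.0
gripper_force: 49.3
```

Call:
servo_tool([
  {"dp": [0,2,0],"spin": 0,"fingers": -1},
  {"dp": [0,4,0],"spin": 0,"fingers": -1},
  {"dp": [0,4,0],"spin": 0,"fingers": -1},
])

```text
t: 9.38
tool_pos: [635.3, 244.1, 322.3]
ee_rot: [2.405, 2.021, -0.0]
ft_force: [-0.4, 0.0, -2.3]
grip_width: 7.9
gripper_force: 49.3
```

Run:
```python
from h import *
go(); print(R.from_euler('z',10,degrees=True).apply(robot.observe()["ft_force"]).round(1))
```

```text
t 9.38 tcp [635.3 244.1 322.3] lathe [-17.2 253.7 322.3] f [-0.4  0.  -2.3] w 7.9 j [ 0.37  0.54  0.24  1.28 -0.    2.11]
EX,EY in tool [-0.002  1.     0.   ] [ 1.     0.002 -0.   ] z [ 0. -0. -1.]
[-0.4 -0.1 -2.3]
```

Call:
servo_tool([
  {"dp": [0,2,0],"spin": 0,"fingers": -1},
  {"dp": [0,4,0],"spin": 0,"fingers": -1},
  {"dp": [0,4,0],"spin": 0,"fingers": -1},
])

```text
t: 9.63
tool_pos: [639.2, 243.3, 322.3]
ee_rot: [2.405, 2.021, -0.001]
ft_force: [1.1, -0.5, -2.9]
grip_width: 8.0
gripper_force: 49.3
```

Call:
servo_tool([
  {"dp": [0,2,0],"spin": 0,"fingers": -1},
  {"dp": [0,4,0],"spin": 0,"fingers": -1},
  {"dp": [0,4,0],"spin": 0,"fingers": -1},
])

```text
t: 9.88
tool_pos: [643.1, 242.5, 322.2]
ee_rot: [2.404, 2.021, -0.001]
ft_force: [-0.4, -2.4, -2.2]
grip_width: 7.7
gripper_force: 49.3
```

Call:
servo_tool([
  {"dp": [0,2,0],"spin": 0,"fingers": -1},
  {"dp": [0,3,0],"spin": 0,"fingers": -1},
  {"dp": [0,3,0],"spin": 0,"fingers": -1},
])

```text
t: 10.13
tool_pos: [646.0, 242.1, 322.2]
ee_rot: [2.405, 2.021, -0.001]
ft_force: [-1.0, -2.4, -2.8]
grip_width: 7.9
gripper_force: 49.3
```

Run:
```python
from h import *
go(); print(R.from_euler('z',10,degrees=True).apply(robot.observe()["ft_force"]).round(1))
```

```text
t 10.13 tcp [646.  242.1 322.2] lathe [ -6.4 253.6 322.2] f [-1.  -2.4 -2.8] w 7.9 j [ 0.36  0.56  0.27  1.29 -0.    2.1 ]
EX,EY in tool [-0.002  1.    -0.   ] [ 1.     0.002 -0.001] z [-0.    -0.001 -1.   ]
[-0.5 -2.6 -2.8]
```

Call:
servo_tool([
  {"dp": [-0.6,0,0],"spin": 0,"fingers": -1},
  {"dp": [-0.6,2,0],"spin": 0,"fingers": -1},
  {"dp": [-0.6,2,0],"spin": 0,"fingers": -1},
])

```text
t: 10.38
tool_pos: [647.9, 241.3, 322.5]
ee_rot: [2.404, 2.022, 0.0]
ft_force: [-0.0, -2.0, -3.7]
grip_width: 7.7
gripper_force: 49.3
```

Call:
servo_tool([
  {"dp": [0,1.5,0],"spin": 0,"fingers": -1},
  {"dp": [0,1.5,0],"spin": 0,"fingers": -1},
])

```text
t: 10.55
tool_pos: [649.4, 241.1, 322.4]
ee_rot: [2.404, 2.022, 0.0]
ft_force: [-0.2, -1.6, -2.6]
grip_width: 7.9
gripper_force: 49.3
```

Call:
servo_tool([
  {"dp": [0,1.5,0],"spin": 0,"fingers": -1},
  {"dp": [0,1.5,0],"spin": 0,"fingers": -1},
])

```text
t: 10.72
tool_pos: [650.9, 240.8, 322.4]
ee_rot: [2.404, 2.022, 0.0]
ft_force: [-1.0, -1.5, -1.5]
grip_width: 8.0
gripper_force: 49.3
```

Run:
```python
from h import *
go(); print(R.from_euler('z',10,degrees=True).apply(robot.observe()["ft_force"]).round(1))
```

```text
t 10.72 tcp [650.9 240.8 322.4] lathe [ -1.4 253.2 322.4] f [-1.  -1.5 -1.5] w 8.0 j [ 0.35  0.56  0.29  1.29 -0.    2.1 ]
EX,EY in tool [-0.002  1.     0.   ] [ 1.     0.002 -0.   ] z [ 0. -0. -1.]
[-0.7 -1.7 -1.5]
```

Call:
servo_tool([
  {"dp": [-0.4,1,0],"spin": 0,"fingers": -1},
  {"dp": [-0.4,1,0],"spin": 0,"fingers": -1},
])

```text
t: 10.88
tool_pos: [651.8, 240.3, 322.4]
ee_rot: [2.404, 2.022, 0.001]
ft_force: [-0.1, -0.7, -2.8]
grip_width: 7.6
gripper_force: 49.3
```

Call:
servo_tool([
  {"dp": [0,1,0],"spin": 0,"fingers": -1},
  {"dp": [0,1,0],"spin": 0,"fingers": -1},
])

```text
t: 11.05
tool_pos: [652.7, 240.2, 322.4]
ee_rot: [2.404, 2.022, 0.0]
ft_force: [-0.0, -1.4, -2.7]
grip_width: 7.8
gripper_force: 49.3
```

Call:
servo_tool([
  {"dp": [0,1,0],"spin": 0,"fingers": -1},
  {"dp": [0,1,0],"spin": 0,"fingers": -1},
])

```text
t: 11.22
tool_pos: [653.7, 239.9, 322.4]
ee_rot: [2.404, 2.022, 0.0]
ft_force: [0.8, -0.6, -2.7]
grip_width: 7.9
gripper_force: 49.3
```

Call:
servo_tool([
  {"dp": [0,1,0],"spin": 0,"fingers": -1},
  {"dp": [0,1,0],"spin": 0,"fingers": -1},
])

```text
t: 11.38
tool_pos: [654.7, 239.8, 322.4]
ee_rot: [2.404, 2.022, 0.0]
ft_force: [-0.4, -0.4, -2.6]
grip_width: 7.8
gripper_force: 49.3
```

Call:
servo_tool([
  {"dp": [0,1,0],"spin": 0,"fingers": -1},
  {"dp": [0,1,0],"spin": 0,"fingers": -1},
])

```text
t: 11.55
tool_pos: [655.6, 239.6, 322.4]
ee_rot: [2.405, 2.022, 0.0]
ft_force: [-0.6, -0.7, -2.0]
grip_width: 7.8
gripper_force: 49.4
```

Call:
servo_tool([
  {"dp": [0,1,0],"spin": 0,"fingers": -1},
  {"dp": [0,1,0],"spin": 0,"fingers": -1},
])

```text
t: 11.72
tool_pos: [656.4, 239.5, 322.4]
ee_rot: [-2.404, -2.022, 0.001]
ft_force: [-2.9, 0.7, -1.5]
grip_width: 8.0
gripper_force: 49.5
```

Run:
```python
from h import *
go(); o=robot.observe();print(R.from_euler('z',10,degrees=True).apply(o["ft_force"]).round(1),o["moment"])
```

```text
t 11.72 tcp [656.4 239.5 322.4] lathe [  4.3 252.8 322.4] f [-2.9  0.7 -1.5] w 8.0 j [0.35 0.57 0.3  1.3  0.   2.09]
EX,EY in tool [-0.002  1.    -0.001] [1.    0.002 0.   ] z [-0.001  0.    -1.   ]
[-3.   0.2 -1.5] [ 0.08672555  0.52290671 -0.08303409]
```

Call:
servo_tool([
  {"dp": [0,0.7,0],"spin": 0,"fingers": -1},
  {"dp": [0,0.7,0],"spin": 0,"fingers": -1},
])

```text
t: 11.88
tool_pos: [656.9, 239.4, 322.4]
ee_rot: [-2.404, -2.022, 0.001]
ft_force: [-4.0, -0.3, -1.0]
grip_width: 7.7
gripper_force: 49.6
```

Call:
servo_tool([
  {"dp": [0,0.7,0],"spin": 0,"fingers": -1},
  {"dp": [0,0.7,0],"spin": 0,"fingers": -1},
])

```text
t: 12.05
tool_pos: [657.6, 239.3, 322.4]
ee_rot: [-2.404, -2.022, 0.001]
ft_force: [-6.0, 0.3, 0.1]
grip_width: 8.1
gripper_force: 49.7
```

Call:
servo_tool([
  {"dp": [0,-1,0],"spin": 0,"fingers": -1},
  {"dp": [0,-1.9,0],"spin": 0,"fingers": -1},
  {"dp": [0,-1.9,2],"spin": 0,"fingers": -1},
  {"dp": [0,-1.9,4],"spin": 0,"fingers": -1},
  {"dp": [0,-1.9,5],"spin": 0,"fingers": -1},
  {"dp": [0,-1.9,5],"spin": 0,"fingers": -1},
])

```text
t: 12.55
tool_pos: [656.0, 239.4, 316.9]
ee_rot: [-2.405, -2.022, 0.001]
ft_force: [-2.0, 0.1, -1.9]
grip_width: 7.4
gripper_force: 49.4
```

Call:
servo_tool([
  {"dp": [0,0,1],"spin": 0,"fingers": -1},
  {"dp": [0,0,2],"spin": 0,"fingers": -1},
  {"dp": [0,0,2],"spin": 0,"fingers": -1},
])

```text
t: 12.8
tool_pos: [656.0, 239.5, 315.2]
ee_rot: [-2.404, -2.022, 0.0]
ft_force: [-1.6, 0.2, -1.6]
grip_width: 7.9
gripper_force: 49.5
```

Call:
servo_tool([
  {"dp": [0,0,1],"spin": 0,"fingers": -1},
  {"dp": [0,0,2],"spin": 0,"fingers": -1},
  {"dp": [0,0,2],"spin": 0,"fingers": -1},
])

```text
t: 13.05
tool_pos: [655.9, 239.5, 313.2]
ee_rot: [-2.404, -2.022, 0.0]
ft_force: [-1.6, 0.4, -1.9]
grip_width: 7.9
gripper_force: 49.5
```

Call:
servo_tool([
  {"dp": [0,0,1],"spin": 0,"fingers": -1},
  {"dp": [0,0,1.5],"spin": 0,"fingers": -1},
  {"dp": [0,0,1.5],"spin": 0,"fingers": -1},
])

```text
t: 13.3
tool_pos: [655.9, 239.6, 312.2]
ee_rot: [-2.404, -2.022, -0.0]
ft_force: [-3.9, 1.4, 2.1]
grip_width: 7.8
gripper_force: 49.9
```

Call:
servo_tool([
  {"dp": [0,0,1],"spin": 0,"fingers": -1},
  {"dp": [0,0,1.5],"spin": 0,"fingers": -1},
  {"dp": [0,0,1.5],"spin": 0,"fingers": -1},
])

```text
t: 13.55
tool_pos: [655.9, 239.8, 311.7]
ee_rot: [2.404, 2.022, 0.003]
ft_force: [-6.7, 2.1, 7.8]
grip_width: 8.1
gripper_force: 50.7
```

Call:
servo_tool([
  {"dp": [0,0,0.5],"spin": 0,"fingers": -1},
  {"dp": [0,0,1],"spin": 0,"fingers": -1},
  {"dp": [0,0,1],"spin": 0,"fingers": -1},
])

```text
t: 13.8
tool_pos: [655.9, 240.0, 311.5]
ee_rot: [2.404, 2.022, 0.004]
ft_force: [-6.3, 2.7, 12.8]
grip_width: 8.3
gripper_force: 51.2
```

Contact in z, but that could be the plate or the tops of the tabs. I'll lift slightly and pull gently forward; the tabs should stop the hub if it is seated.

Call:
servo_tool([
  {"dp": [0,0,-3],"spin": 0,"fingers": -1},
  {"dp": [0,0,-4.5],"spin": 0,"fingers": -1},
  {"dp": [0,-1,-4.5],"spin": 0,"fingers": -1},
  {"dp": [0,-2,-4.5],"spin": 0,"fingers": -1},
  {"dp": [0,-2,-4.5],"spin": 0,"fingers": -1},
])

```text
t: 14.22
tool_pos: [654.2, 239.8, 313.6]
ee_rot: [2.404, 2.021, -0.0]
ft_force: [-0.2, 0.2, -2.8]
grip_width: 7.6
gripper_force: 49.3
```

Call:
servo_tool([
  {"dp": [0,-1,0],"spin": 0,"fingers": -1},
  {"dp": [0,-1,0],"spin": 0,"fingers": -1},
])

```text
t: 14.38
tool_pos: [653.0, 240.0, 313.7]
ee_rot: [2.404, 2.022, -0.0]
ft_force: [0.3, 0.3, -2.4]
grip_width: 7.7
gripper_force: 49.3
```

Call:
servo_tool([
  {"dp": [0,-1,0],"spin": 0,"fingers": -1},
  {"dp": [0,-1,0],"spin": 0,"fingers": -1},
])

```text
t: 14.55
tool_pos: [652.2, 240.1, 314.0]
ee_rot: [2.404, 2.021, 0.001]
ft_force: [0.8, -0.8, -3.5]
grip_width: 8.1
gripper_force: 49.3
```

Call:
servo_tool([
  {"dp": [0,-1,0],"spin": 0,"fingers": -1},
  {"dp": [0,-2,0],"spin": 0,"fingers": -1},
  {"dp": [0,-2,0],"spin": 0,"fingers": -1},
])

```text
t: 14.8
tool_pos: [650.7, 240.4, 314.3]
ee_rot: [2.403, 2.02, 0.003]
ft_force: [5.6, -1.3, -3.5]
grip_width: 7.9
gripper_force: 49.3
```

Call:
servo_tool([
  {"dp": [0,0,1],"spin": 0,"fingers": -1},
  {"dp": [0,0,2],"spin": 0,"fingers": -1},
  {"dp": [0,0,2.5],"spin": 0,"fingers": -1},
  {"dp": [0,0,2.5],"spin": 0,"fingers": -1},
])

```text
t: 15.13
tool_pos: [650.9, 240.4, 312.2]
ee_rot: [2.403, 2.02, 0.004]
ft_force: [5.5, -0.9, -0.6]
grip_width: 7.9
gripper_force: 49.5
```

Run:
```python
from h import *
go(); o=robot.observe();Z=R.from_euler('z',10,degrees=True);print(Z.apply(o["ft_force"]).round(1),Z.apply(o["moment"]).round(2))
```

```text
t 15.13 tcp [650.9 240.4 312.2] lathe [ -1.2 252.8 312.2] f [ 5.5 -0.9 -0.6] w 7.9 j [ 0.35  0.57  0.27  1.27 -0.    2.1 ]
EX,EY in tool [-0.002  1.     0.003] [1.    0.002 0.001] z [ 0.003  0.    -1.   ]
[ 5.5  0.1 -0.6] [-0.02 -1.33  0.12]
```

The tabs now block the hub at about 5 N with the hub low, so it is in the pocket. I centre it in the play, press lightly to flatten it on the plate, and release.

Call:
servo_tool([
  {"dp": [0,2,0],"spin": 0,"fingers": -1},
  {"dp": [0,4,0],"spin": 0,"fingers": -1},
  {"dp": [0,5,0],"spin": 0,"fingers": -1},
  {"dp": [0,5,0.5],"spin": 0,"fingers": -1},
  {"dp": [0,5,1],"spin": 0,"fingers": -1},
  {"dp": [0,5,1],"spin": 0,"fingers": -1},
])

```text
t: 15.63
tool_pos: [654.7, 240.0, 311.6]
ee_rot: [-2.404, -2.022, -0.001]
ft_force: [-3.6, 1.2, 7.9]
grip_width: 8.2
gripper_force: 50.6
```

Run:
```python
from h import *
go(); o=robot.observe();Z=R.from_euler('z',10,degrees=True);print(Z.apply(o["ft_force"]).round(1),Z.apply(o["moment"]).round(2))
```

```text
t 15.63 tcp [654.7 240.  311.6] lathe [  2.6 253.  311.6] f [-3.6  1.2  7.9] w 8.2 j [0.35 0.57 0.28 1.27 0.   2.09]
EX,EY in tool [-0.002  1.     0.   ] [1.    0.002 0.001] z [ 0.     0.001 -1.   ]
[-3.8  0.5  7.9] [-0.04  0.92 -0.12]
```

Call:
servo_tool([
  {"dp": [0,-0.5,-1],"spin": 0,"fingers": -1},
  {"dp": [0,-0.5,-1],"spin": 0,"fingers": -0.85},
  {"dp": [0,-0.5,-1],"spin": 0,"fingers": -0.7},
  {"dp": [0,-0.5,-1],"spin": 0,"fingers": -0.6},
  {"dp": [0,-0.5,-1],"spin": 0,"fingers": -0.4},
  {"dp": [0,-0.5,-1],"spin": 0,"fingers": -0.2},
  {"dp": [0,-0.5,-1],"spin": 0,"fingers": 0},
  {"dp": [0,-0.5,-1],"spin": 0,"fingers": 0},
])

```text
t: 16.3
tool_pos: [654.5, 239.7, 311.2]
ee_rot: [2.405, 2.022, -0.0]
ft_force: [0.9, -0.5, 0.7]
grip_width: 42.8
gripper_force: 0.0
```

Call:
servo_tool([
  {"dp": [0,0,-20],"spin": 0,"fingers": 0},
  {"dp": [0,0,-45],"spin": 0,"fingers": 0},
  {"dp": [10,0,-75],"spin": 0,"fingers": 0.3},
  {"dp": [10,-20,-100],"spin": 0,"fingers": 0.6},
  {"dp": [10,-40,-110],"spin": 0,"fingers": 1},
  {"dp": [10,-40,-110],"spin": 0,"fingers": 1},
  {"dp": [10,-40,-110],"spin": 0,"fingers": 1},
])

```text
t: 16.88
tool_pos: [616.4, 256.7, 422.5]
ee_rot: [2.403, 2.022, 0.003]
ft_force: [0.1, -0.6, -0.3]
grip_width: 85.3
gripper_force: 0.0
```

Run:
```python
from h import *
go()
i=robot.camera_info("wrist");w=pic("wrist","w6.png"); s=pic("side","s6.png")
np.savez("w6i.npz",**{k:np.array(v) for k,v in i.items()})
u,v=proj("side",L(3,225,130)).astype(int)
uw,vw=proj("wrist",L(3,225,150),i).astype(int); print(uw,vw,u,v)
x0=max(0,min(440,uw-100));y0=max(0,min(200,vw-100))
cv2.imwrite("pics/c6.png",np.hstack([cv2.resize(w[y0:y0+200,x0:x0+200],(400,400)),cv2.resize(s[v-25:v+25,u-25:u+25],(400,400),interpolation=cv2.INTER_CUBIC)]))
print(x0,y0)
q=lambda p:((proj("wrist",p,i)-[x0,y0])*2).round(0)
for n,p in [("bar",L(3,224,150)),("ballL",L(3,269,150)),("ballR",L(3,179,150)),("hub top corners",L(-8,213,164)),("",L(14,235,164)),("tabs",L(-12,235,127)),("tabs",L(-12,213,127))]: print(n,q(p))
q=lambda p:((proj("side",p)-[u-25,v-25]+.5)*8-.5).round(0)+[400,0]
for n,p in [("bar",L(3,224,150)),("ballL",L(3,269,150)),("ballR",L(3,179,150)),("hubtop",L(3,224,164))]: print(n,q(p))
```

```text
t 16.88 tcp [616.4 256.7 422.5] lathe [-38.1 262.9 422.5] f [ 0.1 -0.6 -0.3] w 85.3 j [ 0.39  0.49  0.42  1.49 -0.    2.14]
EX,EY in tool [-0.003  1.     0.002] [1.    0.003 0.001] z [ 0.002  0.001 -1.   ]
360 239 403 154
260 139
bar [201. 203.]
ballL [206. 107.]
ballR [197. 290.]
hub top corners [180. 240.]
 [233. 193.]
tabs [164. 163.]
tabs [163. 204.]
bar [613. 179.]
ballL [691. 126.]
ballR [534. 233.]
hubtop [618. 157.]
```

View pics/c6.png

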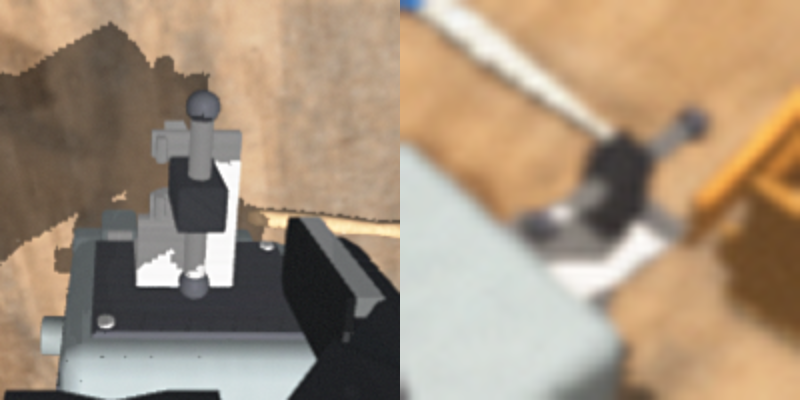

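The key stands upright: its balls are at (204,105) and (194,285) against predictions of (206,107) and (197,290) for bar height 150, and the hub is behind the tabs. Next I locate the guard bar from the stored wrist views.

Run:
```python
from h import *
for n in("w1","w2"):
    g=cv2.imread(f"pics/{n}.png").max(2)
    for r in (250,265,280,295,310,325,340):
        print(n,r,''.join('#' if x<75 else ('+' if x<110 else '.') for x in g[r,440:640:2]))
f=np.load("w1.npy",allow_pickle=True).item(); print(inL(np.array(f["pose"])[:3,3]))
```

```text
w1 250 ++.+#........######+.................................+##########+...................................
w1 265 #+.........######+......................................+########+...++.............................
w1 280 ++++####.+######..............................+###+++++....+...++...................................
w1 295 ..+#################........................####+++++............+..................................
w1 310 ########################################################....................................++......
w1 325 ################################################################........................+###........
w1 340 ########################################################################.....+#+++++++++++..........
w2 250 .++.............########+.................................................#############+............
w2 265 ...............########..............................................+#################.............
w2 280 ..............#######+..........................................#####+++++..........................
w2 295 #######################......................................+####+++++++...........................
w2 310 #################################..........................+#####++++++.............................
w2 325 ###########################################+.............+####+++++++...............................
w2 340 ##################....###############################..+####++++++.......................+++++++++++
[-104.55873795  118.50463559  413.70708723]
```

Run:
```python
from h import *
f1=np.load("w1.npy",allow_pickle=True).item()
f=np.load("w4i.npz"); i={k:f[k] for k in f}; i["k1"]=float(i["k1"]); i["pose"]=i["pose"].copy()
i["pose"][:3,3]+=np.array([532.9,36.5,406.4])-[597.6,246.7,353.3]
def line(u,v,inf):
    o,r=ray("wrist",u,v,inf); o=inL(o); r=np.array([r@EX,r[2]]); return o[[0,2]],r/np.linalg.norm(r)
def isect(a,b): 
    t=np.linalg.solve(np.c_[a[1],-b[1]],b[0]-a[0]); return a[0]+t[0]*a[1]
for (u1,v1),(u2,v2) in [((528,295),(561,295)),((532,280),(567,280)),((528,295),(567,280)),((528,295),(558,310))]:
    print(isect(line(u1,v1,f1),line(u2,v2,i)).round(1))
# predicted by arc: hinge unknown; show ray of w2 edge at x=20..60
o,r=line(561,295,i); print([(x,round(o[1]+r[1]*(x-o[0])/r[0],1)) for x in range(10,80,10)])
# side: upper edge of frame
S=lambda x,y:(300+(x+.5)/6.5-.5,135+(y+.5)/6.5-.5)
for p in [(318,308),(390,260),(465,212)]:
    o,r=ray("side",*S(*p)); o=inL(o); rx=np.array([r@EX,r@EY,r[2]])
    print([(x,(o+rx*(x-o[0])/rx[0])[1:].round(0).tolist()) for x in range(10,80,20)])
g=cv2.imread("pics/w2.png"); print(g[295,556:620:2].mean(1).astype(int))
g=cv2.imread("pics/w1.png"); print(g[295,520:580:2].mean(1).astype(int))
```

```text
[ 23.3 266.4]
[ 15.2 275.6]
[ 16.7 274. ]
[ 19.6 270.6]
[(10, np.float64(280.2)), (20, np.float64(269.8)), (30, np.float64(259.5)), (40, np.float64(249.2)), (50, np.float64(238.8)), (60, np.float64(228.5)), (70, np.float64(218.2))]
[(10, [-26.0, 201.0]), (30, [-45.0, 239.0]), (50, [-65.0, 278.0]), (70, [-84.0, 316.0])]
[(10, [18.0, 201.0]), (30, [-2.0, 239.0]), (50, [-23.0, 277.0]), (70, [-44.0, 316.0])]
[(10, [66.0, 199.0]), (30, [44.0, 237.0]), (50, [22.0, 276.0]), (70, [-1.0, 314.0])]
[119 120 142  94  46  45  50  59  72  75  82  87  93  98 101 106 109 110
 104 116 115 111 112 156 161 162 160 159 161 160 163 160]
[218 184 140 142  60  45  56  68  76  84  92  98 102 107 109 111 103 210
 255 185 175 176 172 169 168  72 126 155 156 154]
```

Call:
servo_tool([
  {"dp": [0,0,-30],"spin": -7,"fingers": -1},
  {"dp": [-10,5,-60],"spin": -14,"fingers": -1},
  {"dp": [-40,21,-70],"spin": -21,"fingers": -1},
  {"dp": [-72,37,-70],"spin": -28,"fingers": -1},
  {"dp": [-104,54,-70],"spin": -35,"fingers": -1},
  {"dp": [-136,71,-70],"spin": -42,"fingers": -1},
  {"dp": [-168,88,-70],"spin": -49,"fingers": -1},
  {"dp": [-200,104,-70],"spin": -56,"fingers": -1},
  {"dp": [-232,121,-70],"spin": -63,"fingers": -1},
  {"dp": [-262,136,-70],"spin": -70,"fingers": -1},
])

```text
t: 17.82
tool_pos: [706.9, -27.7, 489.6]
ee_rot: [-0.802, -3.036, 0.001]
ft_force: [0.8, 0.7, 0.7]
grip_width: 0.0
gripper_force: 0.0
```

Run:
```python
from h import *
go(L(100,-2,492),EY)
```

```text
t 17.82 tcp [706.9 -27.7 489.6] lathe [100.5  -1.6 489.6] f [0.8 0.7 0.7] w 0.0 j [-0.04  0.6   0.77  1.75 -0.    0.48]
EX,EY in tool [-0.942  0.335 -0.002] [ 0.335  0.942 -0.001] z [-0.002 -0.    -1.   ]
dp [ 0.3 -0.6 -2.4] spin -19.6
```

Call:
servo_tool([
  {"dp": [0,0,0],"spin": -7,"fingers": -1},
  {"dp": [0,0,0],"spin": -14,"fingers": -1},
  {"dp": [0,0,15],"spin": -19.6,"fingers": -1},
  {"dp": [0,0,40],"spin": -19.6,"fingers": -1},
  {"dp": [0,0,65],"spin": -19.6,"fingers": -1},
  {"dp": [0,0,74],"spin": -19.6,"fingers": -1},
  {"dp": [0,0,74],"spin": -19.6,"fingers": -1},
])

```text
t: 18.4
tool_pos: [705.8, -25.5, 413.6]
ee_rot: [-0.282, -3.123, 0.001]
ft_force: [-1.1, 0.1, -0.0]
grip_width: -0.2
gripper_force: 0.0
```

Run:
```python
from h import *
go(None,EY)
i=robot.camera_info("wrist"); print(inL(np.array(i["pose"])[:3,3]))
for n in("wrist","side"):pic(n,n+"7.png")
np.savez("w7i.npz",**{k:np.array(v) for k,v in i.items()})
print(proj("wrist",L(36,0,252),i))
```

```text
t 18.4 tcp [705.8 -25.5 413.6] lathe [ 99.    0.5 413.6] f [-1.1  0.1 -0. ] w -0.2 j [-0.04  0.57  0.54  1.54 -0.    0.14]
EX,EY in tool [-1.     0.006 -0.006] [ 0.006  1.    -0.001] z [-0.006  0.    -1.   ]
[ 2.74002453e+01 -5.82269264e-03  3.82825491e+02]
[316.10380991 136.95886709]
```

Run:
```python
from h import *
i=np.load("w7i.npz");i={k:i[k] for k in i};i["k1"]=float(i["k1"])
g=cv2.imread("pics/wrist7.png").max(2)
for c in (240,270,300,330,360,390): print(c,g[90:260:3,c])
for z in(240,246,252,258): print(z,[inL(onz("wrist",315,v,z,i))[0].round(1) for v in(100,120,140,160,180,200)])
```

```text
240 [140 140 132 123 104 100  92 104 131 135 133 133 134 101  71  58  60  58
  61  59  58  57  56  56 226 221 220 221 243 246 199 203 223 228 237 241
 223 228 250 235 202 194 188 186 193 203 209 206 206 204 197 191 192 195
 196 210 203]
270 [122 126 120 127 118 120 120 120 116 112 120 131 134  97  73  58  58  59
  64  64  61  59  54  55 224 242 244 244 248 248 225 226 226 231 236 239
 221 227 251 229  80  79 128 180 177 220 220 209 204 203 209 210 209 205
 183  99 107]
300 [131 129 128 124 122 124 122 121 119 120 119 117 117 119  85  56  60  61
  62  64  55  57  55  54 224 243 244 244 249 249 225 227 226 231 237 238
 221 230 251 232  73  77 118 185 185 194 193 205 207 207 205 201  29  33
  35  39  45]
330 [245 240 234 236 233 231 233 229 219 216 120 114 115 112  82  54  59  61
  62  62  59  58  53  69 224 243 244 243 248 248 229 230 231 232 238 241
 220 228 252 235 169 169 166 171 164 167 176 167 159 169 176 175  45  54
  75  96 107]
360 [ 46  40  48  47  69  86  91  89  49  56  79  80  80  81  71  71  59  57
  62  62  56  59  57  74 239 238 238 232 248 246 205 205 202 196 228 242
 190 209 241 117 137 173 171 171 178 173 175 175 171 169 168 162 161 164
 165 164 156]
390 [174 174 175 178 180 184 183 185 186 188 188 191 191 193 150  88 101 108
 117 118 113 108  96  82 103 104 103 106 103 103 108 135 175 169 160 162
 175 171 164 164 169 175 176 180 167 159 164 174 166 166 164 165 166 166
 167 173 165]
240 [np.float64(19.9), np.float64(28.9), np.float64(38.2), np.float64(47.9), np.float64(58.0), np.float64(68.5)]
246 [np.float64(20.2), np.float64(28.8), np.float64(37.8), np.float64(47.1), np.float64(56.7), np.float64(66.8)]
252 [np.float64(20.5), np.float64(28.8), np.float64(37.3), np.float64(46.2), np.float64(55.5), np.float64(65.1)]
258 [np.float64(20.8), np.float64(28.7), np.float64(36.9), np.float64(45.3), np.float64(54.2), np.float64(63.3)]
```

Call:
servo_tool([
  {"dp": [12,0,-5],"spin": 0,"fingers": -1},
  {"dp": [24,0,-8],"spin": 0,"fingers": -1},
  {"dp": [32,0,-8],"spin": 0,"fingers": -1},
  {"dp": [32,0,-8],"spin": 0,"fingers": -1},
])

```text
t: 18.83
tool_pos: [673.7, -19.1, 428.1]
ee_rot: [0.281, 3.126, 0.0]
ft_force: [0.7, 0.1, 0.7]
grip_width: 0.4
gripper_force: 0.0
```

Call:
servo_tool([
  {"dp": [4,0,0],"spin": 0,"fingers": -1},
  {"dp": [6,0,0],"spin": 0,"fingers": -1},
  {"dp": [6,0,0],"spin": 0,"fingers": -1},
])

```text
t: 19.08
tool_pos: [668.5, -18.2, 425.8]
ee_rot: [0.281, 3.128, -0.0]
ft_force: [0.4, 1.1, -0.6]
grip_width: -0.1
gripper_force: 0.0
```

Call:
servo_tool([
  {"dp": [4,0,0],"spin": 0,"fingers": -1},
  {"dp": [6,0,0],"spin": 0,"fingers": -1},
  {"dp": [6,0,0],"spin": 0,"fingers": -1},
])

```text
t: 19.33
tool_pos: [662.4, -17.1, 425.6]
ee_rot: [0.281, 3.129, -0.0]
ft_force: [1.5, -0.9, 0.6]
grip_width: -0.0
gripper_force: 0.5
```

Run:
```python
from h import *
go(None,EY)
```

```text
t 19.33 tcp [662.4 -17.1 425.6] lathe [ 54.8   1.2 425.6] f [ 1.5 -0.9  0.6] w -0.0 j [-0.03  0.48  0.41  1.5  -0.    0.15]
EX,EY in tool [-1.     0.005  0.   ] [ 0.005  1.    -0.   ] z [ 0. -0. -1.]
```

Call:
servo_tool([
  {"dp": [3,0,3],"spin": 0,"fingers": -1},
  {"dp": [7,0,3],"spin": 0,"fingers": -1},
  {"dp": [11,0,3],"spin": 0,"fingers": -1},
  {"dp": [11,0,3],"spin": 0,"fingers": -1},
])

```text
t: 19.67
tool_pos: [651.2, -15.1, 423.2]
ee_rot: [0.281, 3.128, -0.0]
ft_force: [-0.4, -0.2, 7.5]
grip_width: -0.0
gripper_force: 3.1
```

Call:
servo_tool([
  {"dp": [4,0,1],"spin": 0,"fingers": -1},
  {"dp": [9,0,2],"spin": 0,"fingers": -1},
  {"dp": [9,0,2],"spin": 0,"fingers": -1},
])

```text
t: 19.92
tool_pos: [642.4, -13.4, 420.7]
ee_rot: [-0.281, -3.129, 0.0]
ft_force: [-1.6, -0.2, 6.0]
grip_width: -0.1
gripper_force: 2.2
```

Run:
```python
from h import *
go(None,EY)
```

```text
t 19.92 tcp [642.4 -13.4 420.7] lathe [ 34.4   1.3 420.7] f [-1.6 -0.2  6. ] w -0.1 j [-0.02  0.44  0.33  1.46 -0.    0.16]
EX,EY in tool [-1.     0.005 -0.   ] [ 0.005  1.    -0.   ] z [-0. -0. -1.]
```

Run:
```python
from h import *
i=robot.camera_info("wrist"); w=pic("wrist","wrist8.png"); pic("side","side8.png"); t=pic("top","top8.png")
print(inL(np.array(i["pose"])[:3,3]).round(1))
g=w.max(2)
for c in (230,260,290,310,340,370,400): print(c,g[90:400:4,c])
for z in(240,250,260): print(z,[inL(onz("wrist",315,v,z,i))[0].round(1) for v in(120,160,200,240,280,320)])
np.savez("w8i.npz",**{k:np.array(v) for k,v in i.items()})
```

```text
[-37.    0.8 389.5]
230 [ 79  53  52  85 160 110 139 139 139 112  97 102 130 153 160 162 158 152
 152 148 128 255 249 186 209 193 182 171 170 168  59  63  64  63  60 251
 251 252 250 249 249 248 249 246 243 252 154 207  36  35  33  32  39  36
  37  35  37 114 205 210  33  35  36  36  34  34  34  32  32  29  34  34
  35  33  31  36  34  33]
260 [ 94  89  93  85  88 107 138 137 137 110 112 145 155 151 153 154 151 147
 145 144 127 130 137 131 128  96  89  83 179 109  59  64  65  62  62 224
 248 248 249 236 237 232 244 238 246 255 184 194 106  31  34  31  36  34
  39  37  35  34  35  37  32  36  36  35  35  34  33  37  28  33  32  33
  35  30  33  31  30  33]
290 [ 90  93 106 130 130 132 140 137 140 138 138 144 146 147 150 152 152 145
 145 139 135 134 132 132 131 131 125 125 119 106  59  61  68  63  58 224
 248 248 249 240  24  33  38  37  36  38  34  37  37  36  35  34  32  35
  33  38  35  34  34  36  35  32  36  36  34  32  32  34  29  34  29  31
  36  34  32  30  35  37]
310 [ 91  90  91  53  61  58  56  45  50  52  48  47  59  60  65  68  67  66
  60  53  50  58  57  60  62  60  60 
[... 815 characters left out ...]
34  32  33
  33  33  35  31  36  34]
400 [219 225 222 223 225 223 224 224 224 225 226 227 227 226 224 223 224 223
 221 221 223 222 218 221 221 222 221 222 223 223 222 223 222 220 221 222
 221 219 220 220 204 183 173 174 170 166  87 128  30  35  35  37  34  36
  39  35  35  38  45 108  32  34  33  36  34  31  37  31  36  34  33  33
  33  34  32  32  35  33]
240 [np.float64(-34.5), np.float64(-14.6), np.float64(7.1), np.float64(30.5), np.float64(55.9), np.float64(83.6)]
250 [np.float64(-34.7), np.float64(-16.1), np.float64(4.1), np.float64(26.0), np.float64(49.7), np.float64(75.5)]
260 [np.float64(-34.8), np.float64(-17.6), np.float64(1.2), np.float64(21.4), np.float64(43.5), np.float64(67.4)]
```

The bar has moved to about (14, 250), roughly φ 63°, with the finger bearing on the sheet behind it. I lift, step onto the bar itself, and press it down along its arc.

Call:
servo_tool([
  {"dp": [0,0,-10],"spin": 0,"fingers": -1},
  {"dp": [0,0,-18],"spin": 0,"fingers": -1},
  {"dp": [12,0,-18],"spin": 0,"fingers": -1},
  {"dp": [24,0,-18],"spin": 0,"fingers": -1},
  {"dp": [24,0,-10],"spin": 0,"fingers": -1},
  {"dp": [24,0,-7],"spin": 0,"fingers": -1},
  {"dp": [24,0,-7],"spin": 0,"fingers": -1},
])

```text
t: 20.65
tool_pos: [619.1, -9.2, 427.9]
ee_rot: [-0.281, -3.129, -0.0]
ft_force: [-4.9, 1.1, 5.7]
grip_width: -0.1
gripper_force: 2.6
```

Call:
servo_tool([
  {"dp": [6,0,4],"spin": 0,"fingers": -1},
  {"dp": [13,0,9],"spin": 0,"fingers": -1},
  {"dp": [13,0,9],"spin": 0,"fingers": -1},
])

```text
t: 20.9
tool_pos: [604.9, -6.7, 420.3]
ee_rot: [-0.281, -3.128, -0.001]
ft_force: [-13.0, 2.4, 18.7]
grip_width: -0.3
gripper_force: 9.5
```

Run:
```python
from h import *
go(None,EY)
i=robot.camera_info("wrist"); g=pic("wrist","wrist9.png").max(2)
print(g[90:300:3,290],[ (z,[inL(onz("wrist",315,v,z,i))[0].round(1) for v in(160,180,200,220,240,260)]) for z in (230,245)])
```

```text
t 20.9 tcp [604.9  -6.7 420.3] lathe [ -3.6   1.4 420.3] f [-13.    2.4  18.7] w -0.3 j [-0.01  0.37  0.22  1.42  0.    0.17]
EX,EY in tool [-1.     0.005 -0.001] [0.005 1.    0.   ] z [-0.001  0.001 -1.   ]
[108 100  95  96  99  99  95  95  98  96  96  96 100  95 100  99 104  95
 129 135 135 136 140 139 143 144 142 143 147 147 151 156 161 158 158 153
 152 154 149 148 145 144 144 139 136 135 136 137 136 135 130  81  62  37
  37  39  40  39  38  37  36  35  41  37  38  37  38  36  40  34] [(230, [np.float64(-51.3), np.float64(-40.1), np.float64(-28.3), np.float64(-16.1), np.float64(-3.4), np.float64(9.8)]), (245, [np.float64(-53.6), np.float64(-43.4), np.float64(-32.7), np.float64(-21.7), np.float64(-10.2), np.float64(1.8)])]
```

Call:
servo_tool([
  {"dp": [0,0,-12],"spin": 0,"fingers": -1},
  {"dp": [-10,0,-14],"spin": 0,"fingers": -1},
  {"dp": [-20,0,-14],"spin": 0,"fingers": -1},
  {"dp": [-20,0,-8],"spin": 0,"fingers": -1},
  {"dp": [-20,0,-4],"spin": 0,"fingers": -1},
  {"dp": [-20,0,-4],"spin": 0,"fingers": -1},
])

```text
t: 21.45
tool_pos: [625.9, -10.5, 420.4]
ee_rot: [-0.281, -3.126, 0.001]
ft_force: [-0.0, -0.6, -0.1]
grip_width: -0.3
gripper_force: 0.0
```

Run:
```python
from h import *
go(None,EY)
i=robot.camera_info("wrist"); g=pic("wrist","wrist10.png").max(2)
print(g[150:300:3,290],g[150:300:3,270],[ (z,[inL(onz("wrist",315,v,z,i))[0].round(1) for v in(180,200,220,240,260)]) for z in (230,245)])
```

```text
t 21.45 tcp [625.9 -10.5 420.4] lathe [ 17.8   1.3 420.4] f [-0.  -0.6 -0.1] w -0.3 j [-0.02  0.41  0.29  1.44 -0.    0.16]
EX,EY in tool [-1.     0.005 -0.003] [ 0.005  1.    -0.001] z [-0.003 -0.    -1.   ]
[143 141 148 150 152 150 151 148 153 148 143 146 139 139 136 133 134 131
 135 119  57  61  62  69  62  59  56 255 252 247 237 243 255  41  31  37
  37  36  35  37  34  35  38  36  36  34  36  36  36  35] [115 140 150 155 151 155 155 154 151 150 143 129 127 129 131 132 145 130
 134 119  56  61  64  67  63  62  56 255 252 247 237 243 245 238 243 241
 238 246 244 225 243 227 247 253 255  30  34  36  36  35] [(230, [np.float64(-19.0), np.float64(-7.3), np.float64(4.9), np.float64(17.6), np.float64(30.8)]), (245, [np.float64(-22.3), np.float64(-11.7), np.float64(-0.6), np.float64(10.9), np.float64(22.9)])]
```

Call:
servo_tool([
  {"dp": [8,0,2],"spin": 0,"fingers": -1},
  {"dp": [16,0,6],"spin": 0,"fingers": -1},
  {"dp": [22,0,10],"spin": 0,"fingers": -1},
  {"dp": [26,0,14],"spin": 0,"fingers": -1},
  {"dp": [26,0,14],"spin": 0,"fingers": -1},
])

```text
t: 21.92
tool_pos: [599.3, -5.6, 408.3]
ee_rot: [-0.281, -3.128, 0.0]
ft_force: [0.4, 0.5, 1.1]
grip_width: 0.4
gripper_force: 0.0
```

Call:
servo_tool([
  {"dp": [5,0,5],"spin": 0,"fingers": -1},
  {"dp": [10,0,10],"spin": 0,"fingers": -1},
  {"dp": [14,0,15],"spin": 0,"fingers": -1},
  {"dp": [14,0,15],"spin": 0,"fingers": -1},
])

```text
t: 22.25
tool_pos: [585.7, -3.2, 392.9]
ee_rot: [-0.281, -3.127, 0.0]
ft_force: [0.5, 0.4, 0.2]
grip_width: -0.4
gripper_force: 0.0
```

Run:
```python
from h import *
go(None,EY)
i=robot.camera_info("wrist"); g=pic("wrist","wrist11.png").max(2)
print(g[150:300:3,290],g[150:300:3,270],[ (z,[inL(onz("wrist",315,v,z,i))[0].round(1) for v in(180,200,220,240,260)]) for z in (200,215)])
```

```text
t 22.25 tcp [585.7  -3.2 392.9] lathe [-23.1   1.5 392.9] f [0.5 0.4 0.2] w -0.4 j [-0.01  0.35  0.11  1.34  0.    0.17]
EX,EY in tool [-1.     0.005 -0.002] [ 0.005  1.    -0.   ] z [-0.002  0.    -1.   ]
[ 97  99 103  97  92 109 120 122 133 131 132 135 133 139 139 141 140 140
 141 140 149 148 155 158 165  53  58  64  67  68  67  57 241  53  29  37
  39  34  38  36  36  36  41  38  32  34  37  38  33  38] [ 86  90  92  89  96 112 142 129 146 146 144 144 144 145 143 142 140 123
 138 148 156 154 156 157 159  55  61  65  66  68  65  57 229 251 251 251
 252 251 242 248 250 252 253 253 255  20  38  35  38  34] [(200, [np.float64(-59.1), np.float64(-47.2), np.float64(-34.8), np.float64(-21.9), np.float64(-8.5)]), (215, [np.float64(-62.4), np.float64(-51.6), np.float64(-40.4), np.float64(-28.7), np.float64(-16.5)])]
```

Call:
servo_tool([
  {"dp": [4,0,7],"spin": 0,"fingers": -1},
  {"dp": [8,0,14],"spin": 0,"fingers": -1},
  {"dp": [12,0,21],"spin": 0,"fingers": -1},
  {"dp": [16,0,29],"spin": 0,"fingers": -1},
  {"dp": [20,0,37],"spin": 0,"fingers": -1},
  {"dp": [20,0,37],"spin": 0,"fingers": -1},
])

```text
t: 22.8
tool_pos: [565.7, 0.4, 354.8]
ee_rot: [-0.281, -3.125, -0.0]
ft_force: [-1.6, 0.4, 0.5]
grip_width: -0.1
gripper_force: 0.4
```

Call:
servo_tool([
  {"dp": [2,0,4],"spin": 0,"fingers": -1},
  {"dp": [4,0,8],"spin": 0,"fingers": -1},
  {"dp": [4,0,8],"spin": 0,"fingers": -1},
])

```text
t: 23.05
tool_pos: [563.1, 0.9, 347.7]
ee_rot: [-0.282, -3.129, 0.0]
ft_force: [-0.4, -0.5, 0.5]
grip_width: 0.2
gripper_force: 0.1
```

Run:
```python
from h import *
go(None,EY)
i=robot.camera_info("wrist"); g=pic("wrist","wrist12.png").max(2)
print(g[180:300:3,290],g[180:300:3,270],[ (z,[inL(onz("wrist",315,v,z,i))[0].round(1) for v in(200,220,240,260)]) for z in (160,175)])
```

```text
t 23.05 tcp [563.1   0.9 347.7] lathe [-46.1   1.7 347.7] f [-0.4 -0.5  0.5] w 0.2 j [ 0.    0.33 -0.04  1.21 -0.    0.18]
EX,EY in tool [-1.     0.005 -0.   ] [ 0.005  1.    -0.   ] z [-0. -0. -1.]
[105 109 109  97  96 110 112 145 142 118 123 127 124 101  60  65  69  70
  62 148 237 239 248  43  30  36  40  38  35  37  36  35  39  37  40  39
  36  35  36  38] [ 88  93  92  96  95 109 113 144 144 117 135 142 145 109  62  65  71  69
  61 144 237 239 237 236 239 238 251 249 249 249 249 249 249 249 255  25
  35  38  37  33] [(160, [np.float64(-71.4), np.float64(-59.4), np.float64(-46.9), np.float64(-33.9)]), (175, [np.float64(-75.9), np.float64(-65.0), np.float64(-53.7), np.float64(-41.9)])]
```

Call:
servo_tool([
  {"dp": [4,0,2],"spin": 0,"fingers": -1},
  {"dp": [6,0,4],"spin": 0,"fingers": -1},
  {"dp": [6,0,4],"spin": 0,"fingers": -1},
])

```text
t: 23.35
tool_pos: [557.0, 2.0, 344.1]
ee_rot: [-0.282, -3.129, 0.0]
ft_force: [-1.2, -0.6, -0.3]
grip_width: -0.3
gripper_force: 0.0
```

Call:
servo_tool([
  {"dp": [0,0,2],"spin": 0,"fingers": -1},
  {"dp": [0,0,4],"spin": 0,"fingers": -1},
  {"dp": [0,0,4],"spin": 0,"fingers": -1},
])

```text
t: 23.6
tool_pos: [556.9, 2.0, 342.7]
ee_rot: [0.281, 3.127, 0.0]
ft_force: [-7.3, 1.4, 19.6]
grip_width: 0.1
gripper_force: 9.9
```

Call:
servo_tool([
  {"dp": [0,0,2],"spin": 0,"fingers": -1},
  {"dp": [0,0,3],"spin": 0,"fingers": -1},
  {"dp": [0,0,3],"spin": 0,"fingers": -1},
])

```text
t: 23.85
tool_pos: [556.6, 2.0, 342.2]
ee_rot: [0.281, 3.124, 0.001]
ft_force: [-15.8, 0.1, 41.2]
grip_width: -0.3
gripper_force: 20.8
```

Call:
servo_tool([
  {"dp": [0,0,1],"spin": 0,"fingers": -1},
  {"dp": [0,0,2],"spin": 0,"fingers": -1},
  {"dp": [0,0,2],"spin": 0,"fingers": -1},
])

```text
t: 24.1
tool_pos: [556.3, 2.0, 342.0]
ee_rot: [0.281, 3.123, 0.001]
ft_force: [-20.9, 0.8, 57.1]
grip_width: -0.3
gripper_force: 27.9
```

A firm stop with the bar top at about 168 mm matches the shut height. I back off and verify numerically.

Call:
servo_tool([
  {"dp": [0,0,-12],"spin": 0,"fingers": -1},
  {"dp": [0,0,-40],"spin": 0,"fingers": -1},
  {"dp": [20,0,-75],"spin": 0,"fingers": -1},
  {"dp": [50,0,-100],"spin": 0,"fingers": -1},
  {"dp": [85,0,-110],"spin": 0,"fingers": -1},
  {"dp": [85,0,-110],"spin": 0,"fingers": -1},
  {"dp": [85,0,-110],"spin": 0,"fingers": -1},
])

```text
t: 24.68
tool_pos: [472.5, 17.4, 446.9]
ee_rot: [0.28, 3.126, 0.0]
ft_force: [0.0, 0.1, 0.2]
grip_width: 0.3
gripper_force: 0.0
```

Run:
```python
from h import *
go(None,EY)
i=robot.camera_info("wrist"); w=pic("wrist","w13.png"); s=pic("side","s13.png"); t=pic("top","t13.png")
g=w.max(2)
for x,z in((-54,162),(-46,180)):
    u,v=proj("wrist",L(x,0,z),i).astype(int); print("pred bar",u,v)
u,v=proj("wrist",L(-54,0,162),i).astype(int)
if 0<v<380:
  print(g[max(0,v-30):v+30:2,u-30]); print([(z,[inL(onz("wrist",u,v+d,z,i))[0].round(1) for d in(-10,0,10)]) for z in(155,163)])
# key: compare side crop after release vs now
a=cv2.imread("pics/s6.png"); u,v=403,154
d=cv2.absdiff(a,s)[v-14:v+14,u-14:u+14].max(2); print("key side diff",d.mean().round(1),(d>40).sum())
gt=t.mean(2).astype(int)
for n,p in [("ballL",L(3,269,150)),("ballR",L(3,179,150)),("bar",L(3,224,150))]: print(n,proj("top",p).round(1))
u,v=proj("top",L(3,224,150)).astype(int); print(gt[v-8:v+10,u-22:u+24:1][::2].tolist())
```

```text
t 24.68 tcp [472.5  17.4 446.9] lathe [-138.1    2.2  446.9] f [0.  0.1 0.2] w 0.3 j [ 0.04  0.14 -0.04  1.4  -0.    0.22]
EX,EY in tool [-1.     0.004  0.003] [0.004 1.    0.001] z [ 0.003  0.    -1.   ]
pred bar 314 277
pred bar 314 295
[149 152 149 142 122 123 124 132 157 158 154 120  44  39  41  40  40  37
  39  39  40  36  39  39  41  39  38  39  40  40]
[(155, [np.float64(-61.3), np.float64(-49.9), np.float64(-38.3)]), (163, [np.float64(-65.9), np.float64(-54.8), np.float64(-43.5)])]
key side diff 18.3 137
ballL [188.7 161.7]
ballR [220.1 168. ]
bar [204.3 164.8]
[[73, 44, 44, 48, 49, 43, 43, 50, 57, 95, 88, 84, 80, 83, 88, 85, 81, 81, 85, 78, 85, 84, 84, 61, 39, 41, 76, 80, 80, 85, 82, 83, 82, 78, 80, 86, 80, 81, 84, 84, 84, 81, 82, 81, 80, 82], [70, 32, 46, 45, 41, 44, 48, 49, 75, 88, 88, 83, 87, 86, 80, 82, 83, 83, 85, 84, 87, 87, 79, 35, 33, 67, 88, 84, 81, 83, 83, 86, 84, 85, 82, 85, 83, 86, 82, 83, 84, 86, 82, 85, 81, 83], [71, 48, 51, 43, 44, 76, 65, 62, 71, 85, 86, 87, 87, 85, 86, 87, 89, 86, 86, 86, 85, 88, 68, 39, 43, 80, 88, 85, 85, 85, 85, 85, 85, 85, 84, 86, 87, 89
[... 456 characters left out ...]
87, 90, 86, 88, 90, 88, 90, 91, 91, 76, 35, 34, 84, 89, 84, 86, 88, 87, 86, 84, 91, 90, 87, 90, 89, 89, 85, 85, 87, 89, 87, 92, 91, 89], [118, 67, 48, 49, 52, 50, 52, 100, 95, 88, 91, 89, 90, 93, 90, 92, 89, 87, 93, 92, 95, 75, 38, 49, 80, 94, 93, 90, 92, 92, 87, 90, 89, 88, 89, 86, 88, 89, 89, 89, 88, 86, 88, 89, 88, 89], [105, 64, 41, 103, 89, 70, 55, 89, 89, 92, 90, 89, 95, 94, 92, 90, 95, 93, 95, 95, 87, 68, 33, 47, 87, 91, 90, 91, 91, 88, 89, 92, 90, 90, 92, 92, 88, 91, 89, 92, 94, 88, 93, 94, 91, 92], [89, 54, 44, 95, 107, 105, 83, 89, 93, 96, 95, 93, 91, 98, 94, 94, 94, 94, 96, 95, 89, 62, 36, 61, 92, 99, 89, 92, 94, 92, 95, 93, 93, 94, 92, 94, 95, 92, 92, 92, 94, 92, 97, 94, 92, 94]]
```

Call:
servo_tool([
  {"dp": [10,-35,0],"spin": 0,"fingers": -1},
  {"dp": [20,-70,0],"spin": 0,"fingers": -1},
  {"dp": [30,-105,0],"spin": 0,"fingers": -1},
  {"dp": [40,-140,0],"spin": 0,"fingers": -1},
  {"dp": [50,-175,0],"spin": 0,"fingers": -1},
  {"dp": [60,-210,0],"spin": 0,"fingers": -1},
  {"dp": [70,-245,0],"spin": 0,"fingers": -1},
  {"dp": [70,-260,0],"spin": 0,"fingers": -1},
  {"dp": [70,-260,0],"spin": 0,"fingers": -1},
])

```text
t: 25.58
tool_pos: [358.1, -229.3, 444.5]
ee_rot: [-0.288, -3.127, 0.0]
ft_force: [-0.1, -0.6, 0.2]
grip_width: 0.1
gripper_force: 0.0
```

Run:
```python
from h import *
go(None,EY)
s=pic("side","s14.png"); t=pic("top","t14.png"); w=pic("wrist","w14.png")
a=cv2.imread("pics/s6.png"); u,v=403,154
d=cv2.absdiff(a,s)[v-14:v+14,u-14:u+14].max(2); print("key side diff",d.mean().round(1),(d>40).sum())
g=t.mean(2).astype(int); u,v=proj("top",L(3,224,150)).astype(int); print(u,v)
for r in range(v-10,v+11,2): print(r,''.join('#' if x<75 else('+' if x<120 else '.') for x in g[r,u-26:u+27]))
u,v=proj("top",L(-54,0,162)); print("guard bar pred",u,v,"ends",proj("top",L(-54,46,162)),proj("top",L(-54,-46,162)))
u,v=int(u),int(v)
for r in range(v-36,v+14,2): print(r,''.join('#' if x<75 else('+' if x<120 else '.') for x in g[r,u-30:u+30]))
for nm,b in (("top0",t),): 
    d=cv2.absdiff(cv2.imread("pics/top0.png"),t).max(2)
    for n,(x,y) in {"block":(229,246),"tape":(307,249),"knife":(365,262)}.items(): print(n,(d[y-14:y+14,x-25:x+25]>50).sum())
```

```text
t 25.58 tcp [ 358.1 -229.3  444.5] lathe [-208.  -260.7  444.5] f [-0.1 -0.6  0.2] w 0.1 j [-0.57  0.06 -0.13  1.38 -0.   -0.39]
EX,EY in tool [-1.     0.009 -0.001] [ 0.009  1.    -0.   ] z [-0.001 -0.    -1.   ]
key side diff 18.1 136
204 164
154 ..+++########++++++++++++++++++++++++++++++++++++++++
156 ..++#########+++++++++++.+.+++++++++++++++++++++++++.
158 ..++#########++++++++++..+++++++++++++++++++++++++++.
160 ..++#########++++++.+.+..........++++++++++++++++++..
162 ++++########.......+++++####++............+++++++++..
164 ############+........+#+++++###+.................+...
166 ############+++++++++#++++++#+..........++......++...
168 ...++#######+++++++++########+++.......#+##+...++....
170 ...++##++###++++++++...+########+++++++####++..++....
172 ...++##++++++++++++.....++++###+.......+++++++++.....
174 +++++##+++++++++++++.+++++++++................++.....
guard bar pred 278.4009452874064 199.89211888822473 ends [261.77079409 196.50473101] [295.08128788 203.28838268]
163 ....................+++..+###............+...+++++######+#++
165 ...................++++.++##.......
[... 845 characters left out ...]
...................+##++.
193 ....++.....+++#+.++##+................................+#+##+
195 +++........+++++.+###+...............................+#####+
197 ##+++++++++++########+++.............................+######
199 ##########################+++++++....................#######
201 +##################################++++++++.........+#######
203 ##+..########################################+++++++###+++++
205 ########################################################++++
207 ##########################++###########################+++++
209 ##+++++###############+++++#################################
211 ##++++++++++++++++++++++++++################################
block 0
tape 0
knife 549
```

```bash
python3 -c "
from station import robot
print(robot.finish_job())"
```

```text
the job is handed in; nothing more can be done
None
```

I handed the job in at about 25.6 s: the key hangs upright in its notch with the shank back in the slot, and the guard was then pushed down to a firm stop over the chuck. I confirmed the key's seating by feel and in a picture after release. I judged the guard shut from the stop and bar height, since my picture views were used up. I never touched the sanding block, tape or filling knife; the block and tape show no change in the top view, but I couldn't confirm the knife, as its patch of the picture changed, probably because the arm was over it.

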